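Pack the printing blocks and hold the loupe in focus

TASK

In the print studio, fill the open tray: gently set the loose narrow block and the loose round block upright, printing face up, fully down on the tray floor beside the wide block that is already in it. Then pick up the loupe and hold it level over the round block, lens centred on its face and at the height of the pointer on the post at the end of the tray; finish while still holding it there steadily, with the loupe touching nothing but the gripper. Do not shift the pointer, and leave the ink jar, ink can and tape roll alone.

Things in the scene. Friction and masses are not known exactly. Their poses are not given: they have to be found in the camera images.
- tray: Open tray fixed to the table: outside 68 (x) by 150 (y) mm, 25 high, walls and floor 6 thick, inside 56 by 138. Origin: centre of its underside, on the table; y runs along the row of blocks, z up. A fixed steel post, 10 mm thick, its top 166 mm above the table, stands at x 0, y +125 mm on a 6 mm high foot plate at the tray's +y end.
- tray_floor (a point): Centre of the tray's inner floor, 6 mm above the table, axes as the tray. The three blocks fit here in one row along y (44 + 36 + 50 mm, 8 mm spare), their 52 or 50 mm width across x (4 to 6 mm spare). Fingers that straddle the row across x stay clear of neighbours; 46 mm of a packed block stands above the walls.
- focus_mark (a point): Tip of the black pointer: a thin bar 4 mm thick, held level by a stiff sliding collar (22 mm across) on the post, pointing from the post towards the tray (the tray's -y). Its height, 105 to 150 mm above the table, is the height at which the middle of the lens must be held. The collar stays put unless pushed with about 12 N.
- wide_center (a point): Centre (half-way up) of the wide printing block already in the tray at the post end (+y of the tray): wood with a metal plate on top, 52 (own x) by 44 (own y) by 65 mm high, loose, about 130 g.
- narrow_center (a point): Centre (half-way up) of the loose narrow printing block: wood with a metal plate on top, rectangular, 52 (own x) by 36 (own y) by 65 mm high, standing upright on the table at the start, about 110 g.
- round_center (a point): Centre (half-way up) of the loose round printing block: upright wooden cylinder 50 mm in diameter, 65 mm high, with a metal plate (cross mark) on top, on the table at the start, about 100 g. The loupe is held over this one.
- handle_center (a point): Grip point of the loupe, within 8 mm of its centre of mass: on the handle's centre line, 9 mm above its underside. The metal handle is a flat-sided bar 16 wide (y) by 18 high (z), from 66 mm behind this point to 44 mm ahead (x axis: towards the lens). Loupe about 90 g, lying flat on the table at the start.
- lens_center (a point): Centre of the loupe's lens, in its middle plane: 75 mm from the grip point along the handle's x axis and at the same height. Clear lens in a black rim 64 mm outside diameter, 10 mm thick; z is the lens axis, up when level.
- ink_jar_mid (a point): Bystander: middle of a small ink jar, 56 mm diameter, 58 high. Leave alone.
- ink_can_mid (a point): Bystander: middle of an ink can, 72 mm diameter, 80 high, beyond the tray. Leave alone.
- tape_roll_mid (a point): Bystander: middle of a roll of tape lying flat, 90 mm outside diameter, 25 high, beyond the tray. Leave alone.
Things that resemble listed ones, but are neither listed nor needed, are in the scene too. Of the things that look like the part that bears handle_center, take the one that is nearest to the robot's base at the start. What is shaped like the part that bears narrow_center but yellow is not meant.

How it is judged:
By the outcome, as a careful person would: the job done as asked, in the order asked, and still so for the second after the job is handed in, while the arm keeps its last pose, push and grip.
It also fails if it takes over 70 s, if anything falls off the work surface, if the arm or the gripper's body presses on something with over 40 N, if the wrist force passes 120 N, or if a joint passes its speed limit or range.

ROBOT

A 7-joint arm with a two-finger parallel gripper is mounted at the origin on the work surface. World frame = base frame: x ahead of the robot, y to its left, z up, the work surface at z = 0. Lengths are in m, angles in degrees, forces in N, time in s.
With the tool pointing down it reaches from about 0.425 to 0.925 m from the base axis. Payload 6.8 kg.
Tool frame: the origin (TCP) lies midway between the tips of the shut fingers; the grasp point (between the pads) lies tcp_to_grasp behind it (tcp_to_grasp is the distance from the TCP to the grasp point, in m); z points along the fingers, y is the direction in which the jaws open and shut (so a half turn about z gives the same grasp; the last joint's range is limited). The gripper opens to 85 mm and grips with 20 to 120 N. Pads are 22 mm wide; open, the fingers measure 114 mm over their backs; the gripper's body (76 mm by 85 mm) begins 54 mm behind the grasp point. The pads swing forward as they close: fully open they stand 13 mm farther back than shut.
Start: joints at [65.713, 27.33, 1.283, 89.118, -0.659, 63.558, -4.761], TCP at [0.21, -0.642, 0.231] pointing down, gripper open.
Joint ranges: [-169.35, 169.35], [-19.33, 120.38], [-80.79, 83.38], [13.8, 139.57], [-78.32, 258.32], [9.67, 109.79], [-169.56, 169.56]. Speed limits (degrees/s): [136.94, 136.94, 180, 180, 180, 180, 180].

INTERFACE

Orientations are given as [roll, pitch, yaw] about the fixed x, y, z axes, in that order (R = Rz(yaw) Ry(pitch) Rx(roll)).
In Python, from rig import sense, camera, camera_model, job_done, tcp_to_grasp gives the robot as it stands. The module is installed in compiled form; this text tells all that it offers.
- The arm moves only by the shell command python3 -m creep 'ROWS' [OPENING]. ROWS is a JSON object of lists of equal length, an entry for each row: "slide": the shift along the tool's x, y, z in m, a list of three; "rot": the turn, a rotation vector about the tool's x, y, z in rad, a list of three. A call has exactly 5 rows; each row shifts and turns the pose as measured when the row begins, along the tool's axes as they then stand; what a row does not reach is not made up. A row lasts 1/10 s, in which the tool goes at most 50 mm and 8.59 degrees, less where a joint would pass 70% of its speed; a pose out of reach is approached as far as the arm can. A call is refused whole if a number of a shift passes 0.05 or a number of a turn 0.15, either way. A call with a gripper value outside its range is refused whole. OPENING is the opening, from -1 (shut) to 1 (fully open), so that 0 is half open, set as the call begins (- or left out, the last holds). The fingers move at their own pace and stop on an object; the grip force is fixed at half the most. Time passes only in rows, so rows that do not move let the fingers close, or fill a call up. It gives the time, the measured TCP pose, the force and the opening at its end, in the units of the state.
- sense(): the state, without advancing time (a new reading comes with each control period).
- camera(name): name is "side" or "top" or "wrist"; returns (picture, depth): 480x640x3 uint8, red, green, blue; 480x640 float32, m along the optical axis (not along the pixel's ray), 0 where there is no reading.
- camera_model(name): a dict with "camera_matrix" (3x3 intrinsics, pixels), "camera_from_world" (4x4, takes a point from world to camera coordinates). Camera axes: x right, y down, z forward; pixel columns grow to the right and rows downward; lengths in m; the calibration is good to about 2 mm. The wrist camera is an equidistant fisheye: a pixel r from the principal point sees the ray r / f radians off the axis. A picture is of the moment at which its call begins: read the wrist's pose just before it. camera_model takes no time and is no camera call; for the wrist camera it gives the pose at the moment of the call.
- job_done(): hands the job in, once; it reports no verdict.
The state is a dict: "time": time; "q": joint angles; "dq": joint speeds; "tau": joint torques, N m; "position": TCP position; "orientation": TCP orientation; "force": force on the tool from outside, world axes, zero at the start; "moment": the same for the moment, N m; "width": finger opening in m.
Only numpy, scipy, OpenCV 4.12 (cv2) and the standard library are available. Lean on these libraries where they do the work, as an engineer would, in place of code of your own. Each camera call takes 0.05 s, during which the arm holds its last target.

## Working session

There is one attempt and no reset: what is moved stays moved. The work goes in short steps, Python scripts to look and compute and a shell command to move; the robot and the scene stay as the last step left them, time stands still between calls to the robot, and variables do not carry over. Pictures are saved under pics/ and viewed, and the job is handed in when it is done.

```bash
mkdir -p pics; ls; python3 - <<'E'
from rig import sense,camera,camera_model,tcp_to_grasp
import cv2,numpy as np
print(tcp_to_grasp, sense())
for n in ("side","top","wrist"):
    m=camera_model(n); p,d=camera(n)
    np.savez(f"pics/{n}0.npz",p=p,d=d,K=m["camera_matrix"],T=m["camera_from_world"])
    cv2.imwrite(f"pics/{n}0.png",p[:,:,::-1]); print(n,m)
E
```

```text
pics
0.0187 {'time': 0.0, 'q': array([65.71430269, 27.37764787,  1.28115462, 89.1789846 , -0.65989433,
       63.55715327, -4.7603065 ]), 'dq': array([-0.0109001 , -0.11790273,  0.03519322, -0.01572374,  0.08261472,
        0.03792564,  0.02744802]), 'tau': array([ 1.73979224e-04, -5.96462703e+01,  1.60772167e+00, -2.81199324e+01,
        1.24388631e-02,  9.29618545e-03, -5.58718170e-06]), 'position': array([ 0.20940983, -0.64106731,  0.23029947]), 'orientation': array([-1.79893844e+02,  7.63444293e-03,  1.80927387e+01]), 'force': array([ 0.51405004,  0.32907574, -0.20593427]), 'moment': array([-0.01429478, -0.02334592,  0.03753813]), 'width': 0.08525922673146967}
side {'camera_matrix': array([[455.58014186,   0.        , 319.72430255],
       [  0.        , 455.58014186, 235.8565171 ],
       [  0.        ,   0.        ,   1.        ]]), 'camera_from_world': array([[-0.69138464, -0.72240715, -0.01073298,  0.42345946],
       [-0.44063814,  0.4333955 , -0.78613381,  0.2946299 ],
       [ 0.57256031, -0.53879148, -0.61796313,  0.87525538],
       [ 0.        ,  0.        ,  0.        
[... 207 characters left out ...]
_world': array([[ 0.01398765, -0.99983178,  0.01186379,  0.05699232],
       [-0.98442846, -0.0158495 , -0.17506971,  0.5690752 ],
       [ 0.1752283 , -0.00923024, -0.98448456,  0.85577092],
       [ 0.        ,  0.        ,  0.        ,  1.        ]])}
wrist {'camera_matrix': array([[371.64829954,   0.        , 323.57292043],
       [  0.        , 371.64829954, 241.0903397 ],
       [  0.        ,   0.        ,   1.        ]]), 'camera_from_world': array([[ 0.30981206, -0.95079672, -0.00144556, -0.67371474],
       [-0.9049866 , -0.29535063,  0.3062144 , -0.03851708],
       [-0.29157459, -0.0935607 , -0.95196148,  0.37878637],
       [ 0.        ,  0.        ,  0.        ,  1.        ]])}
```

View pics/side0.png

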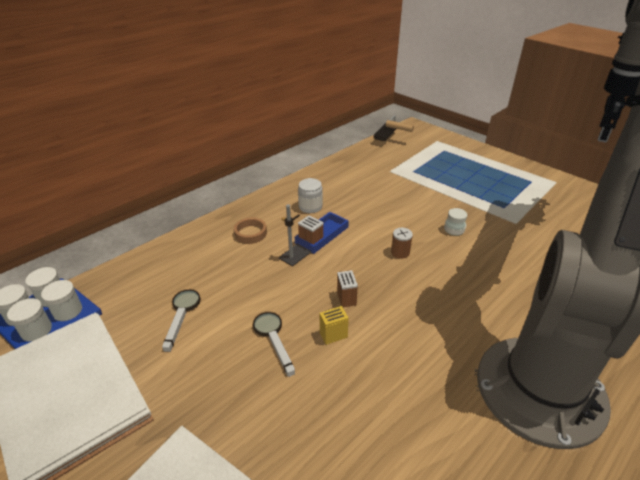

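View pics/top0.png

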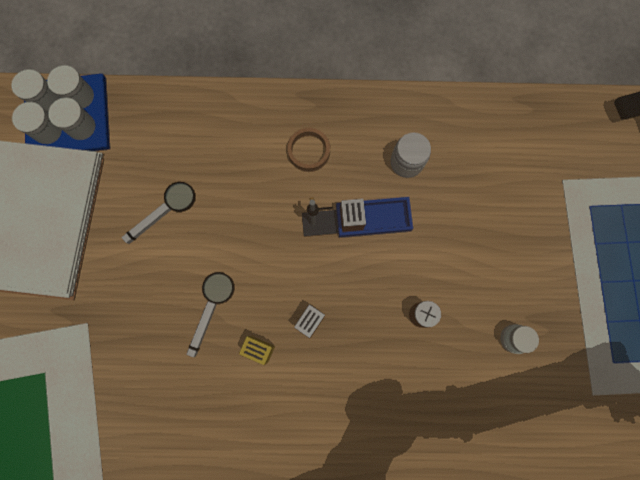

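View pics/wrist0.png

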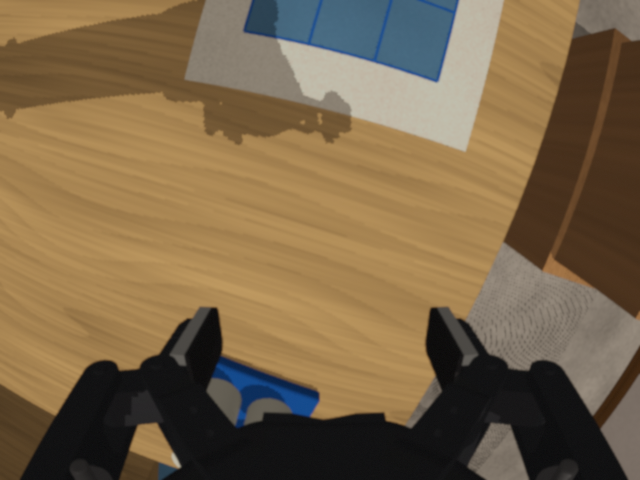

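Top view: the white and brown block at (310,320) is the narrow one; the yellow look-alike at (256,350) is not meant. The round block with the cross is at (428,314), and the tray is at (374,217) with its post near (312,208). Two loupes lie at lens pixels (218,288) and (180,196). I'll measure all of these next.

```bash
cat > h.py <<'E'
import numpy as np,cv2
from rig import *
def load(n): 
    z=np.load(f"pics/{n}.npz"); return z['p'],z['d'],z['K'],z['T']
def snap(n,tag):
    m=camera_model(n); p,d=camera(n)
    np.savez(f"pics/{tag}.npz",p=p,d=d,K=m["camera_matrix"],T=m["camera_from_world"])
    return p,d,m["camera_matrix"],m["camera_from_world"]
def rays(uv,K,T,fish=False):
    uv=np.asarray(uv,float).reshape(-1,2); x=(uv-K[:2,2])/[K[0,0],K[1,1]]
    if fish:
        r=np.linalg.norm(x,axis=1,keepdims=True); d=np.hstack([x/np.maximum(r,1e-9)*np.sin(r),np.cos(r)])
    else: d=np.hstack([x,np.ones((len(x),1))])
    R=T[:3,:3]; return -R.T@T[:3,3], d@R
def plane(uv,K,T,z,fish=False):
    o,d=rays(uv,K,T,fish); return o+d*((z-o[2])/d[:,2])[:,None]
def proj(P,K,T,fish=False):
    c=np.atleast_2d(P)@T[:3,:3].T+T[:3,3]
    if fish:
        r=np.linalg.norm(c[:,:2],axis=1,keepdims=True); th=np.arctan2(r,c[:,2:]); x=c[:,:2]/np.maximum(r,1e-9)*th
    else: x=c[:,:2]/c[:,2:]
    return x*[K[0,0],K[1,1]]+K[:2,2]
def crop(p,u0,v0,u1,v1,s,name):
    cv2.imwrite(f"pics/{name}.png",cv2.resize(p[v0:v1,u0:u1,::-1],None,fx=s,fy=s,interpolation=cv2.INTER_CUBIC))
E
python3 - <<'E'
from h import *
p,d,K,T=load("top0")
crop(p,170,170,450,370,2.8,"t0a"); crop(p,285,180,425,250,5.5,"t0b")
p2,_,K2,T2=load("side0"); crop(p2,220,170,430,360,3.1,"s0a")
for n,uv,z in [("loupeA lens",(218,288),.009),("A tail",(192,353),.009),("loupeB lens",(180,196),.009),("B tail",(128,239),.009),("narrow",(310,320),.065),("yellow",(256,350),.065),("round",(428,314),.065),("can",(414,148),.08),("jar",(524,340),.058),("tape",(308,149),.025)]:
    P=plane(uv,K,T,z)[0]; print(n,P.round(3),np.hypot(*P[:2]).round(3))
E
```

```text
loupeA lens [0.487 0.277 0.009] 0.56
A tail [0.359 0.32  0.009] 0.481
loupeB lens [0.676 0.365 0.009] 0.768
B tail [0.584 0.464 0.009] 0.746
narrow [0.425 0.09  0.065] 0.435
yellow [0.369 0.189 0.065] 0.415
round [ 0.44  -0.13   0.065] 0.458
can [ 0.761 -0.107  0.08 ] 0.769
jar [ 0.394 -0.311  0.058] 0.502
tape [0.777 0.102 0.025] 0.784
```

View pics/t0a.png

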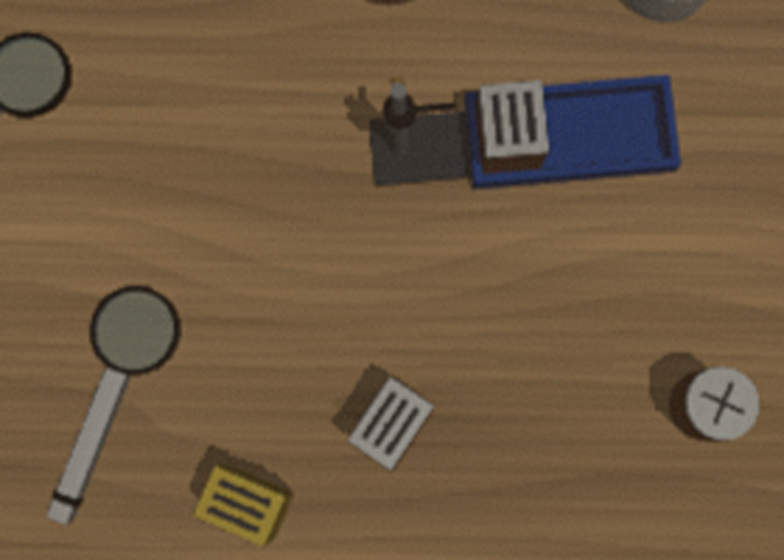

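View pics/t0b.png

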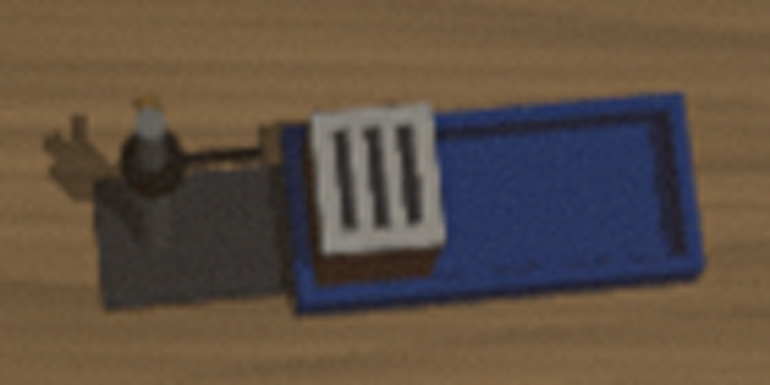

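View pics/s0a.png

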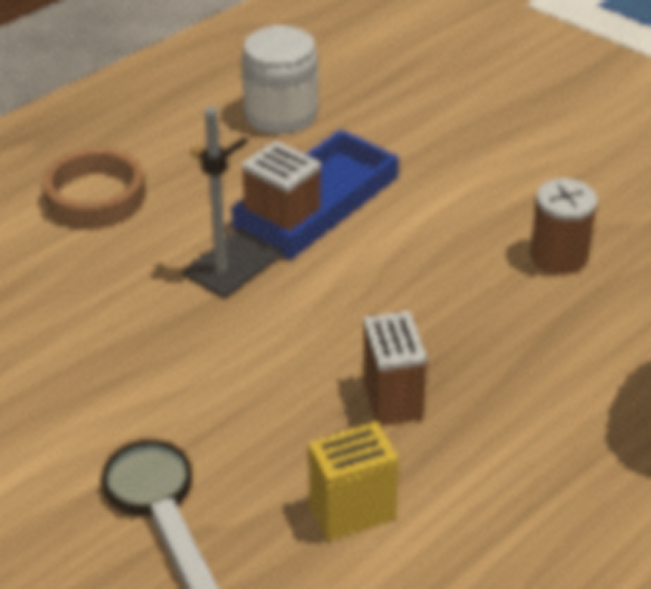

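Candidates for the loupe in the top view: A has its lens at (218,288) and tail at (192,353). B has its lens at (180,196) and tail at (128,239). Ranges from the base are about 0.52 m for A and 0.75 m for B, so A is the one meant, and the crop confirms it lies clear. The narrow block is the white-topped brown one at (310,320), not the yellow one at (256,350). Next come precise sub-pixel measurements.

```bash
python3 - <<'E'
from h import *
p,d,K,T=load("top0")
hsv=cv2.cvtColor(p,cv2.COLOR_RGB2HSV)
def rect(mask,u0,v0,u1,v1,z,name):
    m=np.zeros_like(mask); m[v0:v1,u0:u1]=mask[v0:v1,u0:u1]
    cs,_=cv2.findContours(m,cv2.RETR_EXTERNAL,cv2.CHAIN_APPROX_NONE); c=max(cs,key=cv2.contourArea)
    P=plane(c.reshape(-1,2),K,T,z)[:,:2]; r=cv2.minAreaRect((P*1000).astype(np.float32)); print(name,np.round(r[0],1),np.round(r[1],1),round(r[2],2), "n",len(c)); return c
white=((hsv[...,1]<60)&(hsv[...,2]>110)).astype(np.uint8)*255
dark_ok=cv2.morphologyEx(white,cv2.MORPH_CLOSE,np.ones((5,5)))
rect(dark_ok,290,300,330,340,.065,"narrow")
rect(dark_ok,340,195,368,230,.071,"wide")
c=rect(dark_ok,410,298,445,330,.065,"round"); P=plane(c.reshape(-1,2),K,T,.065)[:,:2]; print(cv2.minEnclosingCircle((P*1000).astype(np.float32)))
blue=((hsv[...,0]>105)&(hsv[...,0]<130)&(hsv[...,1]>120)).astype(np.uint8)*255
c=rect(blue,325,190,420,245,.025,"tray"); 
q=cv2.approxPolyDP(cv2.convexHull(c),4,True).reshape(-1,2); print(q, plane(q,K,T,.025).round(4))
# loupe A
rect(white,180,295,225,360,.018,"handle")
blk=(hsv[...,2]<70).astype(np.uint8)*255
lens=((hsv[...,2]<70)|((hsv[...,1]<75)&(hsv[...,2]<130))).astype(np.uint8)*255
for uv in [(208,283),(218,288)]: print(hsv[uv[1],uv[0]])
g=cv2.cvtColor(p,cv2.COLOR_RGB2GRAY)
print(g[288,195:242]); print(g[265:310,218])
# post/pointer heights via depth
s,ds,Ks,Ts=load("side0")
crop(s,270,195,330,270,8,"s0p"); crop(p,290,190,350,240,10,"t0p")
E
```

```text
narrow [423.6  92. ] [34.2 50.1] 57.19 n 73
wide [632.5  10.9] [50.7 42.6] 5.91 n 90
round [ 440.6 -130.4] [45.1 46.7] 88.82 n 71
((440.6398010253906, -130.65631103515625), 24.09700584411621)
tray [636.4 -34.6] [ 66.9 147.9] 6.39 n 339
[[408 198]
 [411 228]
 [340 235]
 [339 228]
 [364 201]] [[ 0.6754 -0.1046  0.025 ]
 [ 0.6127 -0.1096  0.025 ]
 [ 0.5959  0.0339  0.025 ]
 [ 0.6103  0.0361  0.025 ]
 [ 0.6675 -0.0145  0.025 ]]
handle [415.2 301.7] [14.8 89.2] 71.0 n 97
[ 25  48 101]
[ 24  48 101]
[ 96  94  97  96  96  98  89  41  37  69  97  97  96  97  94  97  98  97
  95  95  96  97  98  96  96  98  96  97  98  98  97  96  99 100 100 102
  91  42  33  59 100  96 100  97  99  99 100]
[ 95  97  95  98 100 104  91  43  38  77 102 100  95  97  96  93  93  97
  96  97  94  97  99  96  98  97 101  99  97  95 100  97  99  98 100  99
  85  38  44  75 100  99  99  99  94]
```

View pics/s0p.png

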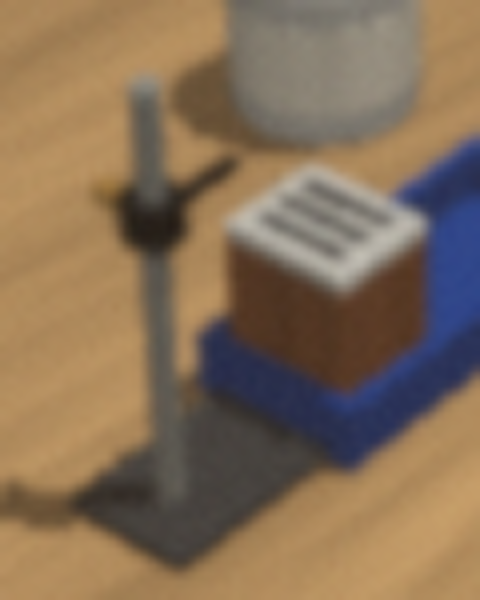

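View pics/t0p.png

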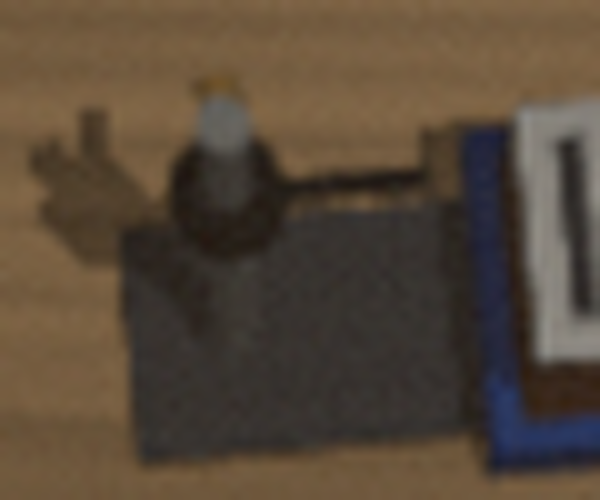

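```bash
python3 - <<'E'
from h import *
_,dt,Kt,Tt=load("top0"); _,ds,Ks,Ts=load("side0")
def tri(a,b):
    o1,d1=rays(a,Kt,Tt);o2,d2=rays(b,Ks,Ts);d1=d1[0]/np.linalg.norm(d1);d2=d2[0]/np.linalg.norm(d2)
    s=np.linalg.lstsq(np.c_[d1,-d2],o2-o1,rcond=None)[0]; A=o1+s[0]*d1;B=o2+s[1]*d2; return (A+B)/2,np.linalg.norm(A-B)
print("tip",tri((332.0,207.3),(299.4,214.8)))
print("posttop",tri((312.,202),(287.8,204.5)))
print("collar",tri((312.3,208.7),(288.4,221)))
def dep(n,u,v):
    p,d,K,T=load(n); z=d[v,u]; o,r=rays((u,v),K,T); return (o+r[0]*z).round(4)
print("can",dep("top0",414,148),"narrowtop",dep("top0",310,318),"roundtop",dep("top0",430,317),"wide",dep("top0",354,218),"table",dep("top0",300,260),"trayfloor",dep("top0",390,217))
for u in range(318,334,2): print(u,[dep("top0",u,v)[2] for v in (206,207,208,209)])
for uv in [(296,216),(294,217),(297,216),(298,215),(290,222),(288,222)]: print(uv,dep("side0",*uv))
E
```

```text
tip (array([0.62826572, 0.05305943, 0.11849778]), np.float64(7.358949124491392e-05))
posttop (array([0.62453343, 0.08943863, 0.16839398]), np.float64(0.0019700232265909643))
collar (array([0.62567701, 0.08974224, 0.11937731]), np.float64(0.002392369707868441))
can [ 0.7609 -0.1074  0.0805] narrowtop [0.429  0.0903 0.0674] roundtop [ 0.4341 -0.134   0.065 ] wide [0.6207 0.0091 0.0698] table [5.474e-01 1.143e-01 1.000e-04] trayfloor [ 0.6389 -0.0699  0.0083]
318 [np.float64(-0.001), np.float64(0.1256), np.float64(0.1264), np.float64(0.1245)]
320 [np.float64(0.0014), np.float64(-0.0008), np.float64(0.1216), np.float64(0.1212)]
322 [np.float64(0.001), np.float64(-0.0013), np.float64(0.1191), np.float64(0.1204)]
324 [np.float64(-0.0002), np.float64(-0.0013), np.float64(0.1194), np.float64(0.1167)]
326 [np.float64(0.0003), np.float64(0.1216), np.float64(0.12), np.float64(0.1202)]
328 [np.float64(-0.0015), np.float64(0.1199), np.float64(0.1194), np.float64(0.1189)]
330 [np.float64(0.0001), np.float64(0.1169), np.float64(0.1203), np.float64(0.1195)]
332 [np.float64(-0.003), np.float64(0.1209), np.float64(0.1211), np.float64(0.116)]
(296, 216) [0.629  0.0636 0.1198]
(294, 217) [0.6275 0.0714 0.1214]
(297, 216) [0.6276 0.0616 0.1195]
(298, 215) [0.6275 0.0583 0.1209]
(290, 222) [0.6156 0.0945 0.1243]
(288, 222) [0.6182 0.0986 0.1252]
```

```bash
cat > plan.py <<'E'
import sys
from h import *
from scipy.spatial.transform import Rotation as R
# plan.py x y z yaw nrows : TCP target, level tool; prints per-row slide/rot in tool axes
def plan(x,y,z,yaw,n):
    s=sense(); p=np.array(s['position']); Rc=R.from_euler('xyz',s['orientation'],degrees=True)
    Rt=R.from_euler('xyz',[180,0,yaw],degrees=True); rv=(Rc.inv()*Rt).as_rotvec(); dp=np.array([x,y,z])-p
    print("pos",p.round(4),"ori",np.round(s['orientation'],2),"w",round(s['width'],4),"t",round(s['time'],2),"F",np.round(s['force'],1))
    print("dist",np.linalg.norm(dp).round(4),"rot",rv.round(4))
    for k in range(n):
        Rk=Rc*R.from_rotvec(rv*k/n); print((Rk.inv().apply(dp)/n).round(4).tolist(),(rv/n).round(4).tolist())
if __name__=="__main__":
    a=list(map(float,sys.argv[1:])); plan(*a[:4],int(a[4]))
E
python3 plan.py .5 -.3 .23 57 10
```

```text
pos [ 0.2095 -0.6412  0.2305] ori [-1.7992e+02  1.0000e-02  1.8090e+01] w 0.0852 t 0.15 F [-0.6 -0.9  0.8]
dist 0.4481 rot [-1.40e-03 -4.00e-04 -6.79e-01]
[0.0382, -0.0234, 0.0001] [-0.0001, -0.0, -0.0679]
[0.0397, -0.0208, 0.0001] [-0.0001, -0.0, -0.0679]
[0.041, -0.018, 0.0001] [-0.0001, -0.0, -0.0679]
[0.0422, -0.0152, 0.0001] [-0.0001, -0.0, -0.0679]
[0.0431, -0.0123, 0.0001] [-0.0001, -0.0, -0.0679]
[0.0438, -0.0093, 0.0001] [-0.0001, -0.0, -0.0679]
[0.0444, -0.0064, 0.0001] [-0.0001, -0.0, -0.0679]
[0.0447, -0.0033, 0.0001] [-0.0001, -0.0, -0.0679]
[0.0448, -0.0003, 0.0001] [-0.0001, -0.0, -0.0679]
[0.0447, 0.0028, 0.0001] [-0.0001, -0.0, -0.0679]
```

```bash
python3 -m creep '{"slide":[[0.038,-0.023,0],[0.04,-0.021,0],[0.041,-0.018,0],[0.042,-0.015,0],[0.043,-0.012,0]],"rot":[[0,0,-0.068],[0,0,-0.068],[0,0,-0.068],[0,0,-0.068],[0,0,-0.068]]}' 1; python3 plan.py .5 -.3 .23 57 5;
```

```text
time: 0.65
position: [0.3509, -0.4715, 0.2278]
orientation: [-179.8, 0.3, 37.4]
force: [0.3, -0.0, -0.2]
width: 0.0854
pos [ 0.3509 -0.4715  0.2278] ori [-179.79    0.29   37.4 ] w 0.0854 t 0.65 F [ 0.3 -0.  -0.2]
dist 0.2273 rot [-0.0045  0.0044 -0.342 ]
[0.0445, -0.0091, -0.0006] [-0.0009, 0.0009, -0.0684]
[0.045, -0.0061, -0.0006] [-0.0009, 0.0009, -0.0684]
[0.0454, -0.003, -0.0006] [-0.0009, 0.0009, -0.0684]
[0.0455, 0.0001, -0.0005] [-0.0009, 0.0009, -0.0684]
[0.0453, 0.0032, -0.0005] [-0.0009, 0.0009, -0.0684]
```

Tracking is good.

```bash
python3 -m creep '{"slide":[[0.0445,-0.009,0],[0.045,-0.006,0],[0.045,-0.003,0],[0.0455,0,0],[0.045,0.003,0]],"rot":[[0,0,-0.068],[0,0,-0.068],[0,0,-0.068],[0,0,-0.068],[0,0,-0.068]]}' 1 >/dev/null; python3 plan.py .424 .05 .22 57.2 8
```

```text
pos [ 0.5024 -0.2918  0.2263] ori [-179.66    0.23   57.65] w 0.0856 t 1.15 F [ 0.9 -0.9 -1.1]
dist 0.3507 rot [-0.0059  0.0041  0.0078]
[0.0309, -0.0311, 0.0008] [-0.0007, 0.0005, 0.001]
[0.0308, -0.0312, 0.0008] [-0.0007, 0.0005, 0.001]
[0.0308, -0.0312, 0.0008] [-0.0007, 0.0005, 0.001]
[0.0308, -0.0312, 0.0008] [-0.0007, 0.0005, 0.001]
[0.0307, -0.0313, 0.0008] [-0.0007, 0.0005, 0.001]
[0.0307, -0.0313, 0.0008] [-0.0007, 0.0005, 0.001]
[0.0307, -0.0313, 0.0008] [-0.0007, 0.0005, 0.001]
[0.0306, -0.0314, 0.0008] [-0.0007, 0.0005, 0.001]
```

```bash
python3 -m creep '{"slide":[[0.031,-0.031,0],[0.031,-0.031,0],[0.031,-0.031,0],[0.031,-0.031,0],[0.031,-0.031,0]],"rot":[[0,0,0],[0,0,0],[0,0,0],[0,0,0],[0,0,0]]}' 1 >/dev/null;  python3 -m creep '{"slide":[[0.031,-0.031,0],[0.031,-0.031,0],[0.022,-0.023,0],[0,0,0],[0,0,0]],"rot":[[0,0,0],[0,0,0],[0,0,0],[0,0,0],[0,0,0]]}' 1 ; python3 - <<'E'
from h import *
p,d,K,T=snap("wrist","w1"); cv2.imwrite("pics/w1.png",p[:,:,::-1]); print("cam", -T[:3,:3].T@T[:3,3])
E
python3 plan.py .424 .092 .2 57.2 5
```

```text
time: 2.15
position: [0.4243, 0.0582, 0.2261]
orientation: [-179.8, 0.0, 58.6]
force: [0.5, -0.5, 0.2]
width: 0.0853
cam [0.46596951 0.12536473 0.36706014]
pos [0.4244 0.0581 0.2261] ori [-1.7974e+02  3.0000e-02  5.8580e+01] w 0.0857 t 2.2 F [ 0.   0.4 -0.4]
dist 0.0428 rot [-0.0046  0.0006  0.0242]
[0.0057, -0.0036, 0.0052] [-0.0009, 0.0001, 0.0048]
[0.0057, -0.0036, 0.0052] [-0.0009, 0.0001, 0.0048]
[0.0057, -0.0036, 0.0052] [-0.0009, 0.0001, 0.0048]
[0.0057, -0.0037, 0.0052] [-0.0009, 0.0001, 0.0048]
[0.0057, -0.0037, 0.0052] [-0.0009, 0.0001, 0.0048]
```

View pics/w1.png

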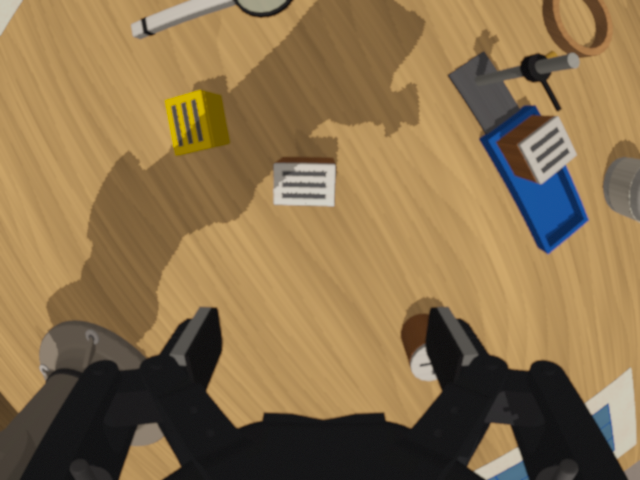

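The wrist view shows the narrow block's plate at (305,185), clear of other things, with the yellow one separate at (197,122).

```bash
python3 - <<'E'
from h import *
p,d,K,T=load("w1"); hsv=cv2.cvtColor(p,cv2.COLOR_RGB2HSV)
m=((hsv[...,1]<50)&(hsv[...,2]>100)).astype(np.uint8)*255
mm=np.zeros_like(m); mm[150:215,260:350]=m[150:215,260:350]; mm=cv2.morphologyEx(mm,cv2.MORPH_CLOSE,np.ones((7,7)))
c=max(cv2.findContours(mm,cv2.RETR_EXTERNAL,cv2.CHAIN_APPROX_NONE)[0],key=cv2.contourArea)
P=plane(c.reshape(-1,2),K,T,.065,True)[:,:2]; print(cv2.minAreaRect((P*1000).astype(np.float32)))
E
```

```text
((426.0936279296875, 93.18737030029297), (34.91992950439453, 50.03663635253906), 56.73529815673828)
```

```bash
python3 -m creep '{"slide":[[0.0095,-0.006,0.01],[0.0095,-0.006,0.02],[0.0095,-0.006,0.03],[0,0,0.03],[0,0,0]],"rot":[[-0.001,0,0.0065],[-0.001,0,0.0065],[-0.001,0,0.0065],[-0.001,0,0.0065],[0,0,0]]}' 1 >/dev/null; python3 plan.py .425 .0926 .026 57 5
```

```text
pos [0.4279 0.0855 0.1341] ori [ 1.7982e+02 -1.0000e-02  5.6230e+01] w 0.0856 t 2.7 F [-1.   0.2  0.6]
dist 0.1083 rot [ 0.0032 -0.0001 -0.0135]
[0.0009, -0.0013, 0.0216] [0.0006, -0.0, -0.0027]
[0.0009, -0.0013, 0.0216] [0.0006, -0.0, -0.0027]
[0.0009, -0.0013, 0.0216] [0.0006, -0.0, -0.0027]
[0.0009, -0.0013, 0.0216] [0.0006, -0.0, -0.0027]
[0.0009, -0.0013, 0.0216] [0.0006, -0.0, -0.0027]
```

```bash
python3 -m creep '{"slide":[[0.003,-0.004,0.01],[0.0015,-0.0025,0.02],[0,0,0.025],[0,0,0.025],[0,0,0.018]],"rot":[[0.001,0,-0.006],[0.001,0,-0.006],[0,0,0],[0,0,0],[0,0,0]]}' 1 >/dev/null; python3 plan.py .425 .0926 .026 57 5
```

```text
pos [0.4327 0.0909 0.0383] ori [179.39  -0.44  56.5 ] w 0.0855 t 3.2 F [ 0.6 -0.2  0.2]
dist 0.0146 rot [ 0.0106 -0.0076 -0.0088]
[-0.0006, -0.0015, 0.0024] [0.0021, -0.0015, -0.0018]
[-0.0006, -0.0015, 0.0024] [0.0021, -0.0015, -0.0018]
[-0.0006, -0.0015, 0.0024] [0.0021, -0.0015, -0.0018]
[-0.0006, -0.0015, 0.0024] [0.0021, -0.0015, -0.0018]
[-0.0005, -0.0015, 0.0024] [0.0021, -0.0015, -0.0018]
```

```bash
python3 -m creep '{"slide":[[-0.001,-0.003,0.005],[-0.001,-0.003,0.005],[-0.001,-0.001,0.003],[0,-0.001,0],[0,0,0]],"rot":[[0.004,-0.004,-0.003],[0.004,-0.003,-0.003],[0.002,0,-0.003],[0,0,0],[0,0,0]]}' 1 >/dev/null; python3 plan.py .425 .0926 .026 57 5
```

```text
pos [0.426  0.0922 0.0262] ori [ 1.7987e+02 -7.0000e-02  5.6930e+01] w 0.0854 t 3.7 F [-0.7 -0.1 -0.1]
dist 0.0011 rot [ 0.0023 -0.0013 -0.0013]
[-0.0, -0.0002, 0.0] [0.0005, -0.0003, -0.0003]
[-0.0, -0.0002, 0.0] [0.0005, -0.0003, -0.0003]
[-0.0, -0.0002, 0.0] [0.0005, -0.0003, -0.0003]
[-0.0, -0.0002, 0.0] [0.0005, -0.0003, -0.0003]
[-0.0, -0.0002, 0.0] [0.0005, -0.0003, -0.0003]
```

```bash
Z='[0,0,0]'; python3 -m creep '{"slide":[[0,0,0],[0,0,0],[0,0,0],[0,0,0],[0,0,0]],"rot":[[0,0,0],[0,0,0],[0,0,0],[0,0,0],[0,0,0]]}' -1;  python3 -m creep '{"slide":[[0,0,0],[0,0,-0.01],[0,0,-0.02],[0,0,-0.03],[0,0,-0.03]],"rot":[[0,0,0],[0,0,0],[0,0,0],[0,0,0],[0,0,0]]}' -1; python3 plan.py .58 -.025 .20 96.5 5
```

```text
time: 4.2
position: [0.4272, 0.0923, 0.0278]
orientation: [179.7, -0.2, 56.9]
force: [0.5, -0.6, -0.9]
width: 0.0507
time: 4.7
position: [0.423, 0.0917, 0.1184]
orientation: [-179.8, 0.2, 57.0]
force: [1.3, -1.1, -0.8]
width: 0.0507
pos [0.423  0.0917 0.1184] ori [-179.82    0.21   57.  ] w 0.0507 t 4.7 F [ 1.3 -1.1 -0.8]
dist 0.212 rot [-0.0043  0.0023 -0.6894]
[-0.0025, 0.039, -0.0164] [-0.0009, 0.0005, -0.1379]
[-0.0079, 0.0383, -0.0164] [-0.0009, 0.0005, -0.1379]
[-0.013, 0.0369, -0.0164] [-0.0009, 0.0005, -0.1379]
[-0.018, 0.0347, -0.0164] [-0.0009, 0.0005, -0.1379]
[-0.0226, 0.032, -0.0163] [-0.0009, 0.0005, -0.1379]
```

```bash
python3 -m creep '{"slide":[[-0.0025,0.039,-0.016],[-0.008,0.038,-0.016],[-0.013,0.037,-0.016],[-0.018,0.035,-0.016],[-0.0225,0.032,-0.016]],"rot":[[0,0,-0.138],[0,0,-0.138],[0,0,-0.138],[0,0,-0.138],[0,0,-0.138]]}' -1; python3 -m creep '{"slide":[[0,0,0],[0,0,0],[0,0,0],[0,0,0],[0,0,0]],"rot":[[0,0,0],[0,0,0],[0,0,0],[0,0,0],[0,0,0]]}' -1 | head -3; python3 - <<'E'
from h import *
p,d,K,T=snap("wrist","w2"); cv2.imwrite("pics/w2.png",p[:,:,::-1]); 
E
python3 plan.py .64 -.025 .2 96.4 5
```

```text
time: 5.2
position: [0.5821, -0.0224, 0.2076]
orientation: [-179.9, 0.0, 98.6]
force: [0.9, 0.9, -1.4]
width: 0.0511
time: 5.7
position: [0.5841, -0.0258, 0.2103]
orientation: [180.0, 0.1, 98.4]
pos [ 0.5841 -0.0256  0.2103] ori [1.7996e+02 5.0000e-02 9.8400e+01] w 0.0509 t 5.75 F [ 0.1  0.6 -0.9]
dist 0.0569 rot [0.0007 0.0008 0.0349]
[-0.0015, 0.0111, 0.0021] [0.0001, 0.0002, 0.007]
[-0.0014, 0.0111, 0.0021] [0.0001, 0.0002, 0.007]
[-0.0014, 0.0111, 0.0021] [0.0001, 0.0002, 0.007]
[-0.0013, 0.0111, 0.0021] [0.0001, 0.0002, 0.007]
[-0.0012, 0.0111, 0.0021] [0.0001, 0.0002, 0.007]
```

View pics/w2.png

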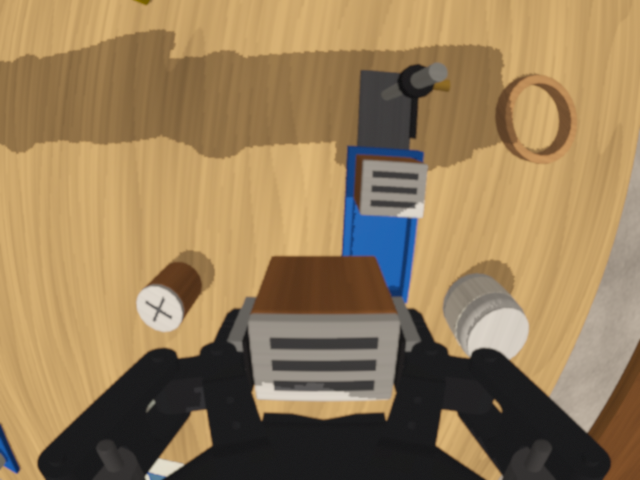

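```bash
python3 - <<'E'
from h import *
p,d,K,T=load("w2"); crop(p,320,130,450,310,3.3,"w2c"); crop(p,230,240,420,410,4,"w2d")
E
```

```text
(no output)
```

View pics/w2c.png

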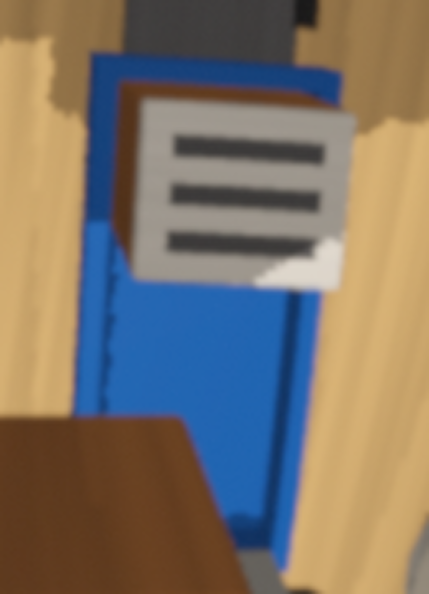

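View pics/w2d.png

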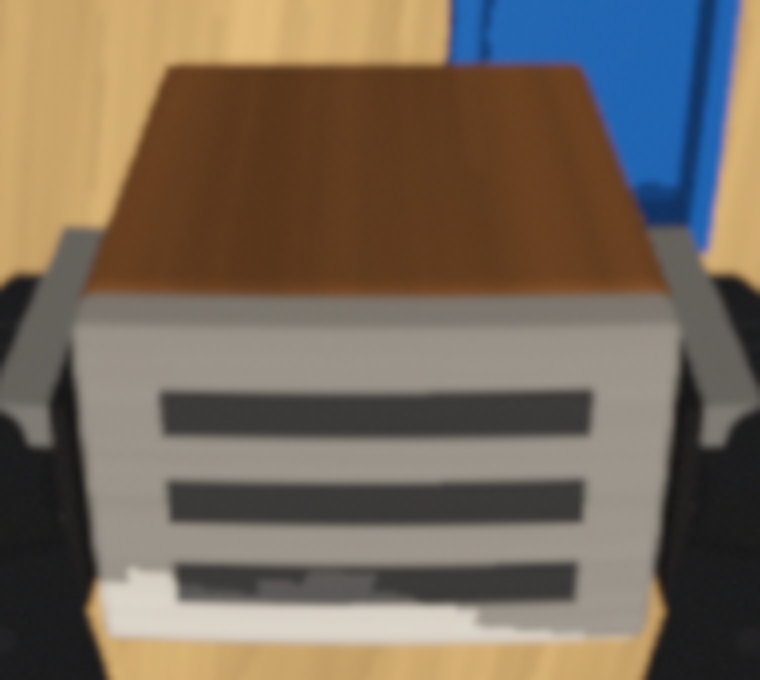

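```bash
python3 - <<'E'
from h import *
p,d,K,T=load("w2"); tcp=np.array([.5841,-.0256,.2103])
a=np.array([(92,55),(341,72),(75,414),(322,290),(282,568)])
P=plane((a+.5)/3.3-.5+[320,130],K,T,.025,True); print("tray",P.round(4))
yl=P[0]-P[2]; yr=P[1]-P[4]; print("yaw",np.degrees(np.arctan2(-yl[0],yl[1])),np.degrees(np.arctan2(-yr[0],yr[1])),"width",np.linalg.norm(P[0]-P[1]))
w=np.array([(135,97),(355,113),(340,290),(130,277)])
W=plane((w+.5)/3.3-.5+[320,130],K,T,.071,True); print("wide",W.round(4),W.mean(0).round(4),np.linalg.norm(W[0]-W[1]),np.linalg.norm(W[1]-W[2]),np.degrees(np.arctan2(*(W[1]-W[0])[[1,0]])))
b=np.array([(75,325),(678,325),(643,637),(108,637)]); zt=tcp[2]-.0278+.065
B=plane((b+.5)/4-.5+[230,240],K,T,zt,True); print("held",B.round(4),B.mean(0)-tcp,np.linalg.norm(B[0]-B[1]),np.linalg.norm(B[1]-B[2]),np.degrees(np.arctan2(*(B[1]-B[0])[[1,0]])))
b=np.array([(168,65),(582,65)]); B=plane((b+.5)/4-.5+[230,240],K,T,tcp[2]-.0278,True); print("bottom",B.round(4),np.linalg.norm(B[0]-B[1]),B.mean(0)-tcp)
E
```

```text
tray [[ 0.5964  0.037   0.025 ]
 [ 0.6639  0.0441  0.025 ]
 [ 0.6077 -0.0629  0.025 ]
 [ 0.6706 -0.0166  0.025 ]
 [ 0.6782 -0.1031  0.025 ]]
yaw 6.461643184914912 5.5724599329057085 width 0.0678630112511563
wide [[ 0.6043  0.0312  0.071 ]
 [ 0.6562  0.0364  0.071 ]
 [ 0.6613 -0.0062  0.071 ]
 [ 0.6101 -0.0109  0.071 ]] [0.633  0.0126 0.071 ] 0.05220860251586236 0.04292752151102769 5.76295312890053
held [[ 0.5575 -0.0113  0.2475]
 [ 0.606  -0.0042  0.2475]
 [ 0.6111 -0.038   0.2475]
 [ 0.5621 -0.0452  0.2475]] [8.46450613e-05 9.28033775e-04 3.72000000e-02] 0.0490315025742627 0.03418338938963473 8.304395817796784
bottom [[ 0.5569 -0.0127  0.1825]
 [ 0.6067 -0.0054  0.1825]] 0.05036697279116803 [-0.00227861  0.01657525 -0.0278    ]
```

```bash
python3 plan.py .6375 -.0300 .13 96.1 5
```

```text
pos [ 0.5841 -0.0256  0.2103] ori [1.7996e+02 5.0000e-02 9.8400e+01] w 0.0509 t 5.75 F [ 0.1  0.6 -0.9]
dist 0.0965 rot [0.0007 0.0008 0.0401]
[-0.0024, 0.0104, 0.0161] [0.0001, 0.0002, 0.008]
[-0.0023, 0.0105, 0.0161] [0.0001, 0.0002, 0.008]
[-0.0022, 0.0105, 0.0161] [0.0001, 0.0002, 0.008]
[-0.0022, 0.0105, 0.0161] [0.0001, 0.0002, 0.008]
[-0.0021, 0.0105, 0.0161] [0.0001, 0.0002, 0.008]
```

```bash
python3 -m creep '{"slide":[[-0.004,0.017,0.015],[-0.004,0.017,0.025],[-0.003,0.012,0.025],[0,0.006,0.015],[0,0,0]],"rot":[[0,0,0.012],[0,0,0.012],[0,0,0.012],[0,0,0.004],[0,0,0]]}' -1 >/dev/null;  python3 plan.py .6375 -.0300 .125 96.1 2
```

```text
pos [ 0.6374 -0.027   0.1285] ori [1.7995e+02 1.2000e-01 9.6240e+01] w 0.051 t 6.25 F [-0.4  0.  -1.3]
dist 0.0046 rot [0.0009 0.002  0.0025]
[-0.0015, -0.0001, 0.0018] [0.0004, 0.001, 0.0012]
[-0.0015, -0.0001, 0.0018] [0.0004, 0.001, 0.0012]
```

```bash
python3 -m creep '{"slide":[[-0.0025,0,0],[-0.0015,0,0.01],[0,0,0.02],[0,0,0.02],[0,0,0]],"rot":[[0,0.001,0.002],[0,0.001,0],[0,0,0],[0,0,0],[0,0,0]]}' -1 >/dev/null;  python3 plan.py .6375 -.0315 .06 96.1 2; python3 - <<'E'
from h import *
p,d,K,T=snap("wrist","w3"); crop(p,220,130,440,440,1.9,"w3"); cv2.imwrite("pics/w3f.png",p[:,:,::-1])
p,d,K,T=snap("top","t3"); crop(p,290,180,430,250,5.5,"t3")
p,d,K,T=snap("side","s3"); crop(p,250,180,370,270,5,"s3")
E
```

```text
pos [ 0.6383 -0.0311  0.0809] ori [1.7966e+02 6.0000e-02 9.6180e+01] w 0.0511 t 6.75 F [-0.3 -0.1 -0.9]
dist 0.0209 rot [0.006  0.0011 0.0014]
[-0.0001, -0.0005, 0.0104] [0.003, 0.0006, 0.0007]
[-0.0002, -0.0004, 0.0104] [0.003, 0.0006, 0.0007]
```

View pics/w3f.png

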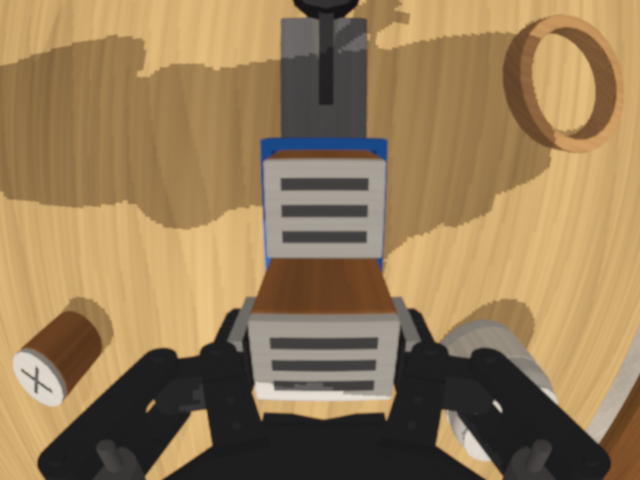

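View pics/s3.png

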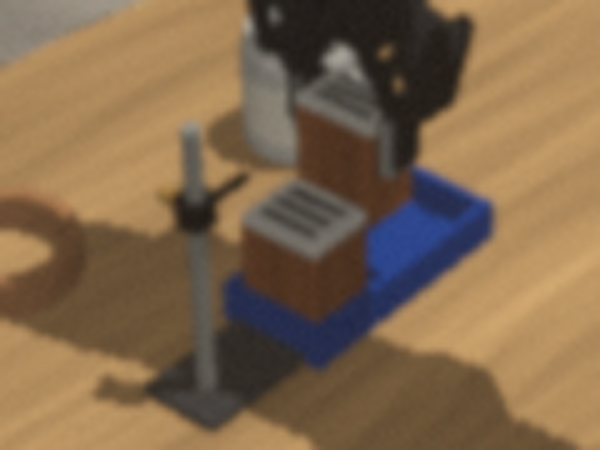

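```bash
python3 - <<'E'
from h import *
p,d,K,T=load("w3"); crop(p,245,125,405,405,2.1,"w3c"); tcp=np.array([.6383,-.0311,.0809])
a=np.array([(262,139.5),(386.5,139.5),(265,262),(381.5,262)])
P=plane(a,K,T,.025,True); print("tray",P.round(4),P[:2].mean(0),np.linalg.norm(P[0]-P[1]),np.linalg.norm(P[2]-P[3]))
W=plane([(264,158),(385,158),(382,258),(267,259)],K,T,.071,True); print("wide",W.round(4),W.mean(0).round(4))
b=np.array([(75,325),(678,325),(643,637),(108,637)]); zt=tcp[2]-.0278+.065
B=plane([(248.5,320),(399,320),(391.5,398),(257,399)],K,T,zt,True); print("held",B.round(4),B.mean(0),np.linalg.norm(B[0]-B[1]),np.linalg.norm(B[1]-B[2]))
E
```

```text
tray [[ 0.5988  0.0369  0.025 ]
 [ 0.6642  0.044   0.025 ]
 [ 0.6052 -0.0317  0.025 ]
 [ 0.6715 -0.0247  0.025 ]] [0.63153133 0.0404415  0.025     ] 0.06574539162087574 0.06665452069590536
wide [[ 0.6074  0.0319  0.071 ]
 [ 0.6564  0.0371  0.071 ]
 [ 0.6615 -0.006   0.071 ]
 [ 0.6116 -0.0117  0.071 ]] [0.6342 0.0128 0.071 ]
held [[ 0.6121 -0.0151  0.1181]
 [ 0.6607 -0.0101  0.1181]
 [ 0.665  -0.0439  0.1181]
 [ 0.6155 -0.0495  0.1181]] [ 0.63829123 -0.02965391  0.1181    ] 0.04889053894919776 0.03415156267790945
```

View pics/w3c.png

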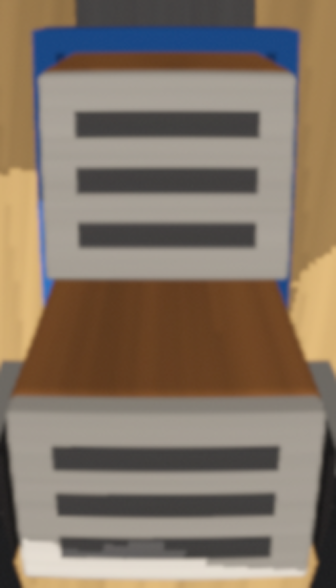

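```bash
python3 -m creep '{"slide":[[0.001,0,0.005],[0,0,0.007],[0,0,0.008],[0,0,0.008],[0,0,0]],"rot":[[0.003,0.001,0.001],[0.002,0,0],[0,0,0],[0,0,0],[0,0,0]]}' -1 >/dev/null;  python3 plan.py .6384 -.0305 .034 96.0 5
```

```text
pos [ 0.6427 -0.0294  0.0569] ori [1.7939e+02 5.0000e-02 9.6100e+01] w 0.0509 t 7.4 F [-0.1 -0.  -1.1]
dist 0.0233 rot [0.0106 0.0009 0.0018]
[-0.0001, -0.0009, 0.0046] [0.0021, 0.0002, 0.0004]
[-0.0001, -0.0009, 0.0046] [0.0021, 0.0002, 0.0004]
[-0.0001, -0.0009, 0.0046] [0.0021, 0.0002, 0.0004]
[-0.0001, -0.0009, 0.0046] [0.0021, 0.0002, 0.0004]
[-0.0001, -0.0009, 0.0046] [0.0021, 0.0002, 0.0004]
```

```bash
python3 -m creep '{"slide":[[-0.0005,-0.0025,0],[-0.0005,-0.002,0],[0,-0.0005,0],[0,0,0],[0,0,0]],"rot":[[0.006,0,0.001],[0.004,0,0],[0,0,0],[0,0,0],[0,0,0]]}' -1 >/dev/null;  python3 plan.py .6384 -.0305 .034 96.0 5
```

```text
pos [ 0.6375 -0.031   0.0568] ori [-1.7998e+02  4.0000e-02  9.6040e+01] w 0.0511 t 7.9 F [ 0.1 -0.2 -1.1]
dist 0.0229 rot [-0.0004  0.0008  0.0007]
[0.0001, 0.0002, 0.0046] [-0.0001, 0.0002, 0.0001]
[0.0001, 0.0002, 0.0046] [-0.0001, 0.0002, 0.0001]
[0.0001, 0.0002, 0.0046] [-0.0001, 0.0002, 0.0001]
[0.0001, 0.0002, 0.0046] [-0.0001, 0.0002, 0.0001]
[0.0001, 0.0002, 0.0046] [-0.0001, 0.0002, 0.0001]
```

```bash
python3 -m creep '{"slide":[[0,0.0003,0.002],[0,0,0.002],[0,0,0.002],[0,-0.0003,0.002],[0,-0.0003,0.001]],"rot":[[0,0,0],[0,0,0],[0.001,0,0],[0.001,0,0],[0.001,0,0]]}' -1 >/dev/null;  python3 plan.py .6384 -.0305 .034 96.0 5
```

```text
pos [ 0.6375 -0.0311  0.0475] ori [-1.7984e+02  5.0000e-02  9.6040e+01] w 0.0516 t 8.4 F [ 0.9  1.  -1.1]
dist 0.0135 rot [-0.0028  0.0009  0.0006]
[0.0001, 0.0002, 0.0027] [-0.0006, 0.0002, 0.0001]
[0.0001, 0.0002, 0.0027] [-0.0006, 0.0002, 0.0001]
[0.0001, 0.0002, 0.0027] [-0.0006, 0.0002, 0.0001]
[0.0001, 0.0002, 0.0027] [-0.0006, 0.0002, 0.0001]
[0.0001, 0.0002, 0.0027] [-0.0006, 0.0002, 0.0001]
```

```bash
python3 -m creep '{"slide":[[0,0.0005,0.002],[0,0.0003,0.002],[0,0,0.002],[0,0,0.002],[0,0,0.001]],"rot":[[-0.002,0,0],[0,0,0],[0,0,0],[0,0,0],[0,0,0]]}' -1 >/dev/null;  python3 plan.py .6384 -.0305 .034 96.0 1
python3 -m creep '{"slide":[[0,0,0.001],[0,0,0.001],[0,0,0.001],[0,0,0],[0,0,0]],"rot":[[0,0,0],[0,0,0],[0,0,0],[0,0,0],[0,0,0]]}' -1 >/dev/null;  python3 plan.py .6384 -.0305 .034 96.0 1
```

```text
pos [ 0.6382 -0.0309  0.0374] ori [-1.7994e+02  5.0000e-02  9.6050e+01] w 0.0512 t 8.9 F [ 0.7  0.6 -0.9]
dist 0.0034 rot [-0.001   0.0008  0.0008]
[0.0004, 0.0002, 0.0034] [-0.001, 0.0008, 0.0008]
pos [ 0.6382 -0.0309  0.0341] ori [-1.7994e+02  5.0000e-02  9.6040e+01] w 0.0514 t 9.4 F [ 0.4 -0.3 -2.4]
dist 0.0005 rot [-0.0011  0.0008  0.0007]
[0.0004, 0.0002, 0.0001] [-0.0011, 0.0008, 0.0007]
```

```bash
python3 -m creep '{"slide":[[0,0,0.0005],[0,0,0.0005],[0,0,0],[0,0,0],[0,0,0]],"rot":[[0,0,0],[0,0,0],[0,0,0],[0,0,0],[0,0,0]]}' -1 |sed -n 2,4p
python3 -m creep '{"slide":[[0,0,0.0005],[0,0,0.0005],[0,0,0],[0,0,0],[0,0,0]],"rot":[[0,0,0],[0,0,0],[0,0,0],[0,0,0],[0,0,0]]}' -1 |sed -n 2,4p
```

```text
position: [0.6385, -0.0309, 0.0339]
orientation: [-180.0, 0.1, 96.0]
force: [-0.7, -0.1, 0.1]
position: [0.6386, -0.0309, 0.0338]
orientation: [-180.0, 0.1, 96.0]
force: [-1.6, -0.4, 0.5]
```

```bash
python3 -m creep '{"slide":[[0,0,0],[0,0,0],[0,0,0],[0,0,0],[0,0,0]],"rot":[[0,0,0],[0,0,0],[0,0,0],[0,0,0],[0,0,0]]}' 0.5
python3 -m creep '{"slide":[[0,0,-0.01],[0,0,-0.02],[0,0,-0.03],[0,0,-0.04],[0,0,-0.04]],"rot":[[0,0,0],[0,0,0],[0,0,0],[0,0,0],[0,0,0]]}' 1 |sed -n 2,4p
python3 - <<'E'
from h import *
p,d,K,T=snap("wrist","w4"); cv2.imwrite("pics/w4.png",p[:,:,::-1])
E
```

```text
time: 10.9
position: [0.639, -0.0309, 0.0336]
orientation: [180.0, 0.1, 96.0]
force: [0.3, 0.1, 0.6]
width: 0.0642
position: [0.6349, -0.0308, 0.174]
orientation: [-179.3, -0.0, 96.1]
force: [1.3, 0.7, -0.3]
```

View pics/w4.png

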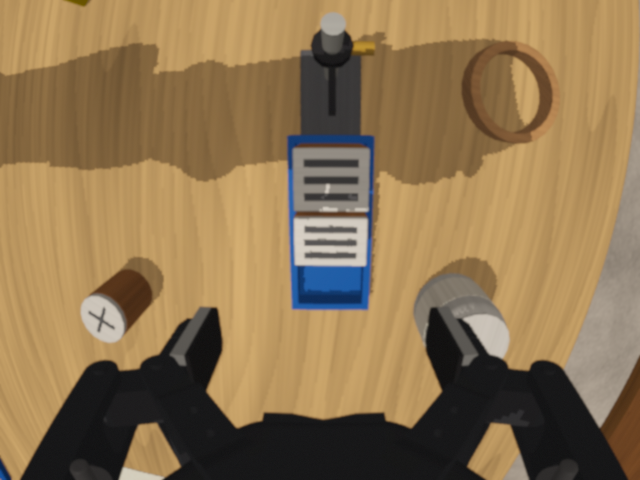

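The wrist view shows the narrow block down in the tray at (331,240), next to the wide one at (331,180). The round block's plate is at (103,317).

```bash
python3 - <<'E'
from h import *
p,d,K,T=load("w4"); crop(p,275,120,390,320,2.9,"w4c")
hsv=cv2.cvtColor(p,cv2.COLOR_RGB2HSV)
m=((hsv[...,1]<50)&(hsv[...,2]>120)).astype(np.uint8)*255
mm=np.zeros_like(m); mm[285:350,70:135]=m[285:350,70:135]; mm=cv2.morphologyEx(mm,cv2.MORPH_CLOSE,np.ones((7,7)))
c=max(cv2.findContours(mm,cv2.RETR_EXTERNAL,cv2.CHAIN_APPROX_NONE)[0],key=cv2.contourArea)
P=plane(c.reshape(-1,2),K,T,.065,True)[:,:2]; print(cv2.minEnclosingCircle((P*1000).astype(np.float32)),cv2.fitEllipse((P*1000).astype(np.float32)))
E
```

```text
((443.8306884765625, -126.89311218261719), 24.649171829223633) ((444.0982971191406, -126.9494400024414), (47.1623649597168, 48.14239501953125), 134.8804473876953)
```

View pics/w4c.png

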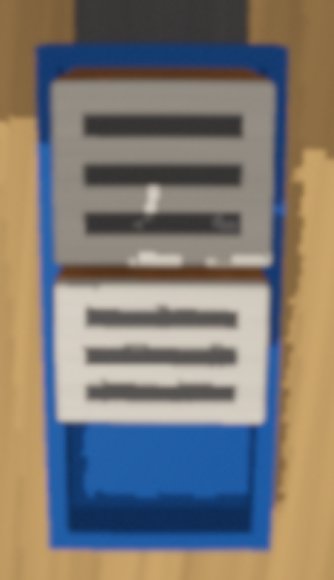

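```bash
python3 - <<'E'
from h import *
p,d,K,T=load("w4")
f=lambda a:(np.array(a)+.5)/2.9-.5+[275,120]
t=plane(f([(37,47),(288,47),(270,549),(50,549)]),K,T,.025,True); print("tray",t.round(4),t.mean(0).round(4),[np.linalg.norm(t[i]-t[(i+1)%4]).round(4) for i in range(4)])
n=plane(f([(55,283),(270,283),(264,423),(58,423)]),K,T,.071,True); print("narrow",n.round(4),n.mean(0).round(4))
w=plane(f([(51,80),(275,80),(271,264),(55,264)]),K,T,.071,True); print("wide",w.mean(0).round(4))
c=t.mean(0); y=(t[0]+t[1]-t[2]-t[3])[:2]; y/=np.linalg.norm(y); x=np.array([y[1],-y[0]])
print("yaw",np.degrees(np.arctan2(-y[0],y[1])))
for nm,q in (("n",n),("w",w)): print(nm,[( round(float((v[:2]-c[:2])@x),4),round(float((v[:2]-c[:2])@y),4)) for v in q])
e=(n[2]+n[3])[:2]/2; print("free y'",(e-c[:2])@y)
for yy in (-.0415,-.0425,-.043): print(yy,(c[:2]+y*yy).round(4))
E
python3 plan.py .4423 -.1285 .17 96 8
```

```text
tray [[ 0.5981  0.0367  0.025 ]
 [ 0.6647  0.044   0.025 ]
 [ 0.6805 -0.1037  0.025 ]
 [ 0.6138 -0.111   0.025 ]] [ 0.6393 -0.0335  0.025 ] [np.float64(0.067), np.float64(0.1486), np.float64(0.0671), np.float64(0.1486)]
narrow [[ 0.6119 -0.0158  0.071 ]
 [ 0.662  -0.0103  0.071 ]
 [ 0.6655 -0.0453  0.071 ]
 [ 0.6155 -0.0508  0.071 ]] [ 0.6387 -0.0306  0.071 ]
wide [0.6342 0.0128 0.071 ]
yaw 6.060392970364725
n [(-0.0253, 0.0205), (0.025, 0.0206), (0.0248, -0.0145), (-0.0255, -0.0147)]
w [(-0.0254, 0.0678), (0.025, 0.068), (0.0251, 0.0252), (-0.0252, 0.025)]
free y' -0.014610826725929402
-0.0415 [ 0.6437 -0.0748]
-0.0425 [ 0.6438 -0.0758]
-0.043 [ 0.6438 -0.0763]
pos [ 0.6389 -0.0302  0.1818] ori [-1.7995e+02  4.0000e-02  9.6080e+01] w 0.0857 t 11.45 F [1.8 1.3 5.2]
dist 0.2202 rot [-0.0008  0.0008  0.0015]
[-0.0096, -0.0257, 0.0015] [-0.0001, 0.0001, 0.0002]
[-0.0096, -0.0257, 0.0015] [-0.0001, 0.0001, 0.0002]
[-0.0096, -0.0257, 0.0015] [-0.0001, 0.0001, 0.0002]
[-0.0096, -0.0257, 0.0015] [-0.0001, 0.0001, 0.0002]
[-0.0096, -0.0257, 0.0015] [-0.0001, 0.0001, 0.0002]
[-0.0096, -0.0257, 0.0015] [-0.0001, 0.0001, 0.0002]
[-0.0096, -0.0257, 0.0015] [-0.0001, 0.0001, 0.0002]
[-0.0097, -0.0257, 0.0015] [-0.0001, 0.0001, 0.0002]
```

```bash
python3 -m creep '{"slide":[[-0.0095,-0.026,-0.003],[-0.0095,-0.026,0],[-0.0095,-0.026,0],[-0.0095,-0.026,0],[-0.0095,-0.026,0]],"rot":[[0,0,0],[0,0,0],[0,0,0],[0,0,0],[0,0,0]]}' 1 >/dev/null
python3 -m creep '{"slide":[[-0.0095,-0.026,0],[-0.0095,-0.024,0],[-0.0095,-0.01,0],[-0.003,0,0],[0,0,0]],"rot":[[0,0,0],[0,0,0],[0,0,0],[0,0,0],[0,0,0]]}' 1 >/dev/null
python3 plan.py .4423 -.1285 .17 96 3
python3 - <<'E'
from h import *
p,d,K,T=snap("wrist","w5"); cv2.imwrite("pics/w5.png",p[:,:,::-1])
E
```

```text
pos [ 0.4556 -0.1302  0.1936] ori [179.11   0.35  96.2 ] w 0.0857 t 12.45 F [ 0.1 -0.3  1.3]
dist 0.0272 rot [0.0155 0.006  0.0035]
[0.0011, -0.0045, 0.0078] [0.0052, 0.002, 0.0012]
[0.0011, -0.0044, 0.0078] [0.0052, 0.002, 0.0012]
[0.001, -0.0044, 0.0079] [0.0052, 0.002, 0.0012]
```

View pics/w5.png

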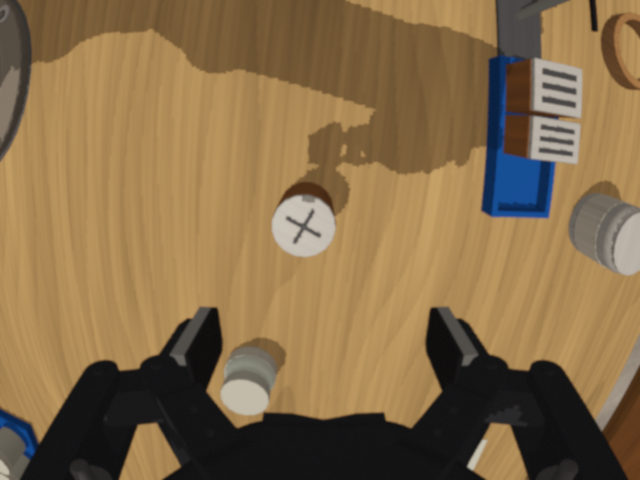

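```bash
python3 - <<'E'
from h import *
p,d,K,T=load("w5"); hsv=cv2.cvtColor(p,cv2.COLOR_RGB2HSV)
m=((hsv[...,1]<50)&(hsv[...,2]>100)).astype(np.uint8)*255
mm=np.zeros_like(m); mm[180:265,262:345]=m[180:265,262:345]; mm=cv2.morphologyEx(mm,cv2.MORPH_CLOSE,np.ones((9,9)))
c=max(cv2.findContours(mm,cv2.RETR_EXTERNAL,cv2.CHAIN_APPROX_NONE)[0],key=cv2.contourArea)
P=plane(c.reshape(-1,2),K,T,.065,True)[:,:2]; print(cv2.minEnclosingCircle((P*1000).astype(np.float32)),cv2.fitEllipse((P*1000).astype(np.float32)))
E
```

```text
((442.1034851074219, -128.1741485595703), 24.214611053466797) ((442.015625, -128.16650390625), (47.046634674072266, 47.598392486572266), 170.42710876464844)
```

```bash
python3 -m creep '{"slide":[[0.002,-0.007,0.01],[0.001,-0.005,0.02],[0,-0.002,0.03],[0,-0.001,0.03],[0,-0.001,0.005]],"rot":[[0.008,0.003,0.002],[0.006,0.002,0.001],[0,0,0],[0,0,0],[0,0,0]]}' 1 >/dev/null
python3 plan.py .442 -.1285 .028 96 4
```

```text
pos [ 0.4427 -0.1246  0.0951] ori [ 1.7972e+02 -5.0000e-02  9.6360e+01] w 0.085 t 13.0 F [-0.6  0.1  1.1]
dist 0.0673 rot [ 0.0049 -0.0009  0.0064]
[-0.001, -0.0004, 0.0168] [0.0012, -0.0002, 0.0016]
[-0.001, -0.0003, 0.0168] [0.0012, -0.0002, 0.0016]
[-0.001, -0.0003, 0.0168] [0.0012, -0.0002, 0.0016]
[-0.001, -0.0003, 0.0168] [0.0012, -0.0002, 0.0016]
```

```bash
python3 -m creep '{"slide":[[-0.003,-0.001,0.01],[-0.001,-0.001,0.018],[0,-0.001,0.018],[0,-0.001,0.016],[0,-0.001,0.004]],"rot":[[0.003,0,0.004],[0.002,0,0.002],[0.001,0,0],[0.001,0,0],[0,0,0]]}' 1 >/dev/null
python3 plan.py .442 -.1285 .028 96 4
```

```text
pos [ 0.4416 -0.1283  0.0281] ori [ 1.7994e+02 -4.0000e-02  9.6100e+01] w 0.0856 t 13.5 F [ 0.5 -0.9 -0. ]
dist 0.0005 rot [ 0.0011 -0.0006  0.0018]
[-0.0001, 0.0001, 0.0] [0.0003, -0.0002, 0.0004]
[-0.0001, 0.0001, 0.0] [0.0003, -0.0002, 0.0004]
[-0.0001, 0.0001, 0.0] [0.0003, -0.0002, 0.0004]
[-0.0001, 0.0001, 0.0] [0.0003, -0.0002, 0.0004]
```

```bash
python3 -m creep '{"slide":[[0,0,0],[0,0,0],[0,0,0],[0,0,0],[0,0,0]],"rot":[[0,0,0],[0,0,0],[0,0,0],[0,0,0],[0,0,0]]}' -1;  python3 -m creep '{"slide":[[0,0,0],[0,0,-0.01],[0,0,-0.02],[0,0,-0.03],[0,0,-0.04]],"rot":[[0,0,0],[0,0,0],[0,0,0],[0,0,0],[0,0,0]]}' -1; python3 plan.py .6437 -.0753 .15 96 6
```

```text
time: 14.0
position: [0.4439, -0.1287, 0.031]
orientation: [179.7, 0.1, 96.1]
force: [0.9, 0.0, -1.5]
width: 0.0482
time: 14.5
position: [0.4395, -0.1275, 0.1316]
orientation: [-179.7, -0.2, 96.2]
force: [0.9, -1.4, -1.6]
width: 0.0485
pos [ 0.4395 -0.1275  0.1316] ori [-179.74   -0.2    96.16] w 0.0485 t 14.5 F [ 0.9 -1.4 -1.6]
dist 0.2115 rot [-0.0046 -0.0035  0.0028]
[0.005, 0.0348, -0.0032] [-0.0008, -0.0006, 0.0005]
[0.005, 0.0348, -0.0032] [-0.0008, -0.0006, 0.0005]
[0.005, 0.0348, -0.0032] [-0.0008, -0.0006, 0.0005]
[0.0051, 0.0348, -0.0031] [-0.0008, -0.0006, 0.0005]
[0.0051, 0.0348, -0.0031] [-0.0008, -0.0006, 0.0005]
[0.0051, 0.0348, -0.0031] [-0.0008, -0.0006, 0.0005]
```

```bash
python3 -m creep '{"slide":[[0.005,0.04,-0.003],[0.005,0.042,-0.003],[0.005,0.042,-0.003],[0.005,0.042,0],[0.005,0.03,0]],"rot":[[-0.002,0,0],[-0.002,0,0],[0,0,0],[0,0,0],[0,0,0]]}' -1 >/dev/null; python3 plan.py .6437 -.0753 .14 96 3
```

```text
pos [ 0.6359 -0.0859  0.1519] ori [179.63   0.27  95.7 ] w 0.0486 t 15.0 F [ 0.2  0.3 -1.1]
dist 0.0177 rot [ 0.0065  0.0047 -0.0053]
[0.0033, 0.0029, 0.004] [0.0022, 0.0016, -0.0018]
[0.0033, 0.0029, 0.004] [0.0022, 0.0016, -0.0018]
[0.0032, 0.0029, 0.004] [0.0022, 0.0016, -0.0018]
```

```bash
python3 -m creep '{"slide":[[0.004,0.002,0.008],[0.004,0.002,0.012],[0.001,0,0.012],[0,0,0],[0,0,0]],"rot":[[0.003,0.002,-0.003],[0.002,0.002,-0.002],[0,0,0],[0,0,0],[0,0,0]]}' -1 >/dev/null; python3 plan.py .6437 -.0753 .1 96 3;python3 - <<'E'
from h import *
p,d,K,T=snap("wrist","w6"); cv2.imwrite("pics/w6.png",p[:,:,::-1])
E
```

```text
pos [ 0.6393 -0.0744  0.1182] ori [ 1.7998e+02 -1.1000e-01  9.6120e+01] w 0.0488 t 15.5 F [ 0.4  0.2 -1.7]
dist 0.0188 rot [ 0.0004 -0.0019  0.0021]
[-0.0005, 0.0014, 0.0061] [0.0001, -0.0006, 0.0007]
[-0.0005, 0.0014, 0.0061] [0.0001, -0.0006, 0.0007]
[-0.0005, 0.0014, 0.0061] [0.0001, -0.0006, 0.0007]
```

View pics/w6.png

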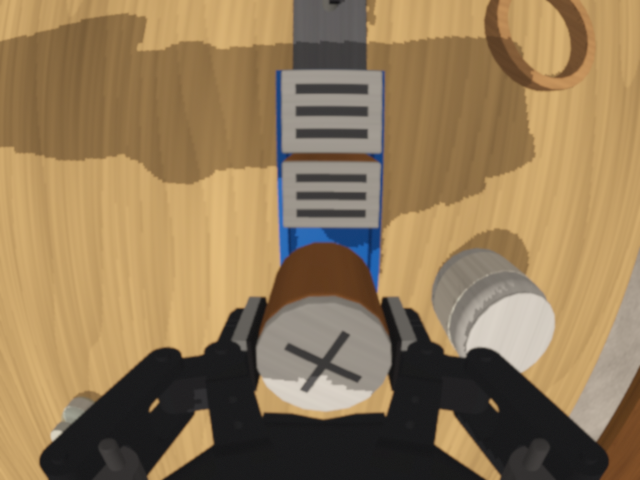

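```bash
python3 - <<'E'
from h import *
p,d,K,T=load("w6"); hsv=cv2.cvtColor(p,cv2.COLOR_RGB2HSV)
m=((hsv[...,1]<60)&(hsv[...,2]>100)).astype(np.uint8)*255
mm=np.zeros_like(m); mm[285:412,255:393]=m[285:412,255:393]
cv2.imwrite("pics/w6m.png",mm); crop(p,240,220,410,420,2.9,"w6c")
E
```

```text
(no output)
```

View pics/w6c.png

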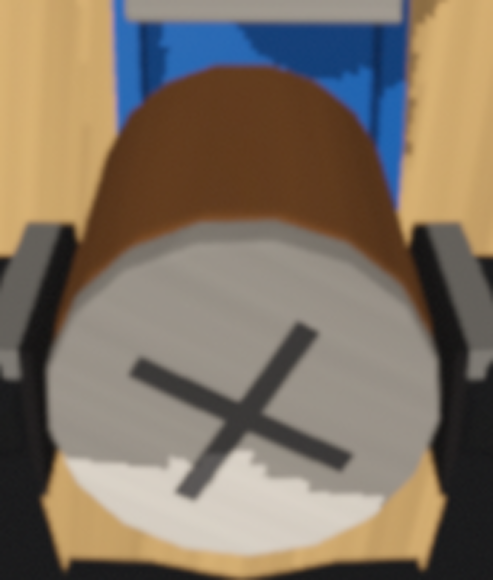

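```bash
python3 - <<'E'
from h import *
p,d,K,T=load("w6"); tcp=np.array([.6393,-.0744,.1182]); f=lambda a:(np.array(a)+.5)/2.9-.5+[240,220]
for off in (.028,.031):
  P=plane(f([(243,414),(47,385),(440,385),(243,241),(245,553)]),K,T,tcp[2]-off+.065,True)
  print(P.round(4).tolist(),(P[0]-tcp).round(4), np.linalg.norm(P[1]-P[2]),np.linalg.norm(P[3]-P[4]))
# narrow near edge, tray inner
n=plane(f([(126,20),(403,20)]),K,T,.071,True); print("narrow edge",n.round(4))
t=plane(f([(121,130),(400,190),(113,0),(409,0)]),K,T,.025,True); print("tray edges",t.round(4))
E
```

```text
[[0.6392, -0.0727, 0.1552], [0.6159, -0.0714, 0.1552], [0.6619, -0.0666, 0.1552], [0.6368, -0.0496, 0.1552], [0.6419, -0.0956, 0.1552]] [-0.0001  0.0017  0.037 ] 0.04621369978450635 0.04635261437631521
[[0.6394, -0.0749, 0.1522], [0.6155, -0.0736, 0.1522], [0.6627, -0.0686, 0.1522], [0.6369, -0.0511, 0.1522], [0.6422, -0.0985, 0.1522]] [ 0.0001 -0.0005  0.034 ] 0.04754453909710514 0.04768745408275255
narrow edge [[ 0.6154 -0.0504  0.071 ]
 [ 0.6657 -0.045   0.071 ]]
tray edges [[ 0.6123 -0.0904  0.025 ]
 [ 0.6799 -0.0988  0.025 ]
 [ 0.6083 -0.0592  0.025 ]
 [ 0.6748 -0.0521  0.025 ]]
```

```bash
python3 -m creep '{"slide":[[-0.001,0.003,0.003],[-0.0005,0.0015,0.008],[0,-0.0005,0.01],[0,-0.0005,0.01],[0,-0.0005,0.004]],"rot":[[0,-0.001,0.001],[0,-0.001,0.001],[0.001,0,0],[0.001,0,0],[0,0,0]]}' -1 >/dev/null; python3 plan.py .6437 -.075 .058 96 3
```

```text
pos [ 0.6424 -0.0776  0.0818] ori [-1.7997e+02  1.1000e-01  9.5870e+01] w 0.0483 t 16.05 F [-0.6 -0.4 -1.6]
dist 0.0239 rot [-0.0005  0.0019 -0.0023]
[0.0008, 0.0005, 0.0079] [-0.0002, 0.0006, -0.0008]
[0.0008, 0.0005, 0.0079] [-0.0002, 0.0006, -0.0008]
[0.0008, 0.0005, 0.0079] [-0.0002, 0.0006, -0.0008]
```

```bash
python3 -m creep '{"slide":[[0.0018,0.001,0.003],[0.0006,0.0003,0.005],[0,0,0.005],[0,0,0.005],[0,0,0]],"rot":[[0,0.001,-0.001],[0,0.001,-0.001],[0,0,0],[0,0,0],[0,0,0]]}' -1 >/dev/null; python3 plan.py .6437 -.075 .058 96 3
```

```text
pos [ 0.6429 -0.0745  0.061 ] ori [-1.7987e+02 -5.0000e-02  9.6030e+01] w 0.0483 t 16.55 F [-0.6 -0.2 -1.1]
dist 0.0031 rot [-0.0022 -0.0008  0.0004]
[-0.0002, 0.0003, 0.001] [-0.0007, -0.0003, 0.0001]
[-0.0002, 0.0003, 0.001] [-0.0007, -0.0003, 0.0001]
[-0.0002, 0.0003, 0.001] [-0.0007, -0.0003, 0.0001]
```

```bash
python3 -m creep '{"slide":[[-0.0005,0.0006,0.002],[0,0.0003,0.003],[0,0,0.003],[0,0,0.003],[0,0,0.001]],"rot":[[-0.001,-0.001,0],[-0.001,0,0],[0,0,0],[0,0,0],[0,0,0]]}' -1 >/dev/null; python3 plan.py .6437 -.075 .04 96 3
```

```text
pos [ 0.6445 -0.0751  0.0487] ori [1.7992e+02 3.0000e-02 9.6010e+01] w 0.0485 t 17.05 F [-0.  -0.  -1.7]
dist 0.0087 rot [0.0014 0.0005 0.0002]
[0.0001, -0.0003, 0.0029] [0.0005, 0.0002, 0.0001]
[0.0001, -0.0003, 0.0029] [0.0005, 0.0002, 0.0001]
[0.0001, -0.0003, 0.0029] [0.0005, 0.0002, 0.0001]
```

```bash
python3 -m creep '{"slide":[[0,-0.0006,0.002],[0,-0.0003,0.002],[0,0,0.002],[0,0,0.002],[0,0,0]],"rot":[[0,0,0],[0,0,0],[0,0,0],[0,0,0],[0,0,0]]}' -1 >/dev/null; python3 plan.py .6437 -.075 .04 96 1;  python3 -m creep '{"slide":[[0,0,0.001],[0,0,0.001],[0,0,0.001],[0,0,0],[0,0,0]],"rot":[[0,0,0],[0,0,0],[0,0,0],[0,0,0],[0,0,0]]}' -1 >/dev/null; python3 plan.py .6437 -.075 .04 96 1; 
```

```text
pos [ 0.6435 -0.0752  0.0399] ori [1.7993e+02 3.0000e-02 9.6010e+01] w 0.0484 t 17.55 F [-0.9 -1.2 -1.4]
dist 0.0003 rot [0.0013 0.0006 0.0001]
[0.0002, 0.0002, -0.0001] [0.0013, 0.0006, 0.0001]
pos [ 0.6437 -0.0752  0.0368] ori [1.7991e+02 3.0000e-02 9.6010e+01] w 0.0486 t 18.05 F [-0.6 -0.4 -0.8]
dist 0.0032 rot [0.0016 0.0006 0.0001]
[0.0002, 0.0, -0.0032] [0.0016, 0.0006, 0.0001]
```

```bash
for i in 1 2 3; do python3 -m creep '{"slide":[[0,0,0.0005],[0,0,0.0005],[0,0,0.0003],[0,0,0],[0,0,0]],"rot":[[0,0,0],[0,0,0],[0,0,0],[0,0,0],[0,0,0]]}' -1 |sed -n 2,4p; done
```

```text
position: [0.6439, -0.0752, 0.0358]
orientation: [179.9, 0.0, 96.0]
force: [0.0, 0.0, -0.6]
position: [0.6439, -0.0752, 0.0358]
orientation: [179.9, 0.1, 96.0]
force: [-0.3, 0.0, 2.4]
position: [0.6439, -0.0753, 0.0358]
orientation: [179.9, 0.1, 96.0]
force: [-1.4, -0.4, 3.4]
```

```bash
python3 -m creep '{"slide":[[0,0,0],[0,0,0],[0,0,0],[0,0,0],[0,0,0]],"rot":[[0,0,0],[0,0,0],[0,0,0],[0,0,0],[0,0,0]]}' 0.5 | tail -2
python3 -m creep '{"slide":[[0,0,-0.01],[0,0,-0.02],[0,0,-0.03],[0,0,-0.04],[0,0,-0.02]],"rot":[[0,0,0],[0,0,0],[0,0,0],[0,0,0],[0,0,0]]}' 1 |sed -n 2,4p
python3 -m creep '{"slide":[[-0.01,0,0],[-0.02,0,0],[0,0,0],[0,0,0],[0,0,0]],"rot":[[0,0,0],[0,0,0],[0,0,0],[0,0,0],[0,0,0]]}' 1 |sed -n 2,4p
python3 - <<'E'
from h import *
p,d,K,T=snap("wrist","w7"); cv2.imwrite("pics/w7.png",p[:,:,::-1]); crop(p,270,60,410,300,2.5,"w7c")
p,d,K,T=snap("top","t7"); crop(p,290,180,430,250,5.5,"t7")
p,d,K,T=snap("side","s7"); crop(p,250,180,370,270,6,"s7")
E
```

```text
force: [0.3, -0.2, 0.0]
width: 0.0644
position: [0.6419, -0.0746, 0.1575]
orientation: [-179.8, -0.0, 96.1]
force: [1.1, 0.4, 0.7]
position: [0.6464, -0.1054, 0.1613]
orientation: [179.9, 0.1, 96.1]
force: [-0.7, 0.4, -0.2]
```

View pics/w7c.png

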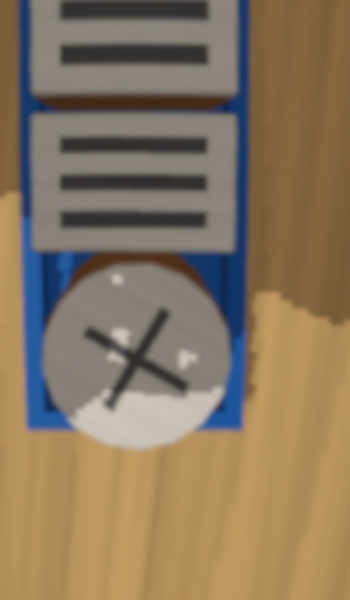

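View pics/s7.png

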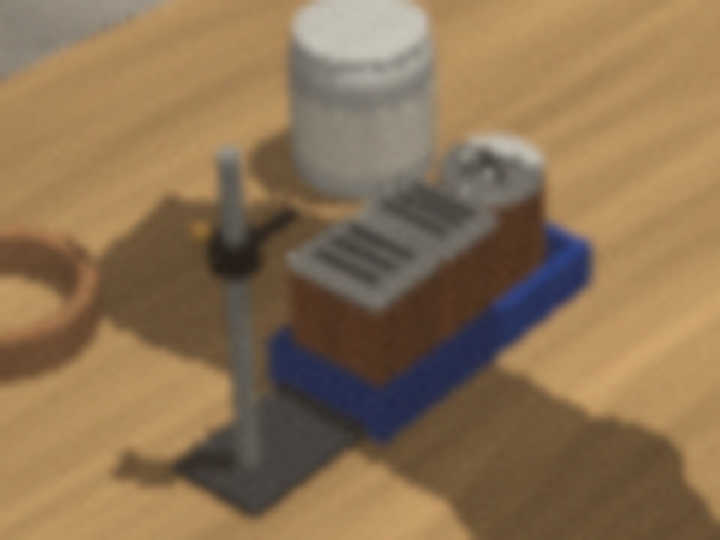

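Both blocks stand flush with the wide one, with level tops, in both views. Next is the pointer height from several views, and the final position of the round block's face.

```bash
python3 - <<'E'
from h import *
for n,u0,v0 in (("w1",535,55),("w2",385,65),("w4",305,20)):
    p,d,K,T=load(n); cv2.imwrite(f"pics/{n}tip.png",cv2.resize(p[v0:v0+90,u0:u0+65,::-1],None,fx=4,fy=4,interpolation=cv2.INTER_CUBIC))
import subprocess
ims=[cv2.imread(f"pics/{n}tip.png") for n in ("w1","w2","w4")]
p,d,K,T=load("w3"); a=cv2.resize(p[30:120,300:365,::-1],None,fx=4,fy=4,interpolation=cv2.INTER_CUBIC)
h=360; ims=[cv2.resize(np.ascontiguousarray(i),(260,360))[:,:195] if 0 else i for i in ims]
cv2.imwrite("pics/tips.png",cv2.resize(np.hstack(ims+[a]),None,fx=.76,fy=.76))
p,d,K,T=load("w7"); c=np.array([(136.5,358)])/2.5+[270,60]-.3; print(plane(c,K,T,.071,True))
E
```

```text
[[ 0.64416397 -0.07562283  0.071     ]]
```

View pics/tips.png

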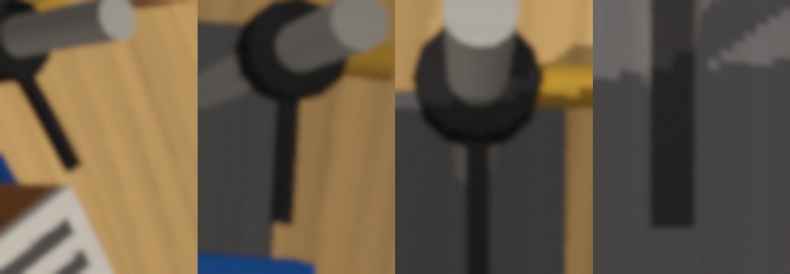

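```bash
python3 - <<'E'
from h import *
V=[("w1",(558.2,109.3),1),("w2",(412.9,137.7),1),("w3",(326.2,104.),1),("top0",(332.0,207.3),0),("side0",(299.4,214.8),0)]
def ls(V):
    A=np.zeros((3,3));b=np.zeros(3)
    for n,uv,f in V:
        _,_,K,T=load(n); o,d=rays(uv,K,T,bool(f)); d=d[0]/np.linalg.norm(d); M=np.eye(3)-np.outer(d,d); A+=M;b+=M@o
    return np.linalg.solve(A,b)
print(ls(V[:3]),ls([V[0],V[2]]),ls(V[3:]),ls(V))
P=ls(V)
for n,uv,f in V:
    _,_,K,T=load(n); print(n,proj(P,K,T,bool(f))-uv)
# depth-based bar-top heights
for n,u0,u1,v0,v1 in (("w3",322,331,70,102),("w2",411,416,105,135)):
    p,d,K,T=load(n); 
    uv=np.array([(u,v) for u in range(u0,u1) for v in range(v0,v1)]); z=d[uv[:,1],uv[:,0]]
    o,r=rays(uv,K,T,True); R=T[:3,:3]; zc=(r@R.T)[:,2]; H=(o+r*(z/zc)[:,None])[:,2]; H=H[(H>.09)&(H<.15)]; print(n,len(H),np.median(H),H.std())
p,d,K,T=load("w3"); 
for u,v in ((325,210),(320,340),(280,100)):
    o,r=rays((u,v),K,T,True); print((o+r[0]*d[v,u]/(r@T[:3,:3].T)[0,2]).round(4))
E
```

```text
[0.63009581 0.05372036 0.11540609] [0.62996298 0.05361003 0.11533409] [0.62826572 0.05305943 0.11849778] [0.62921858 0.05341574 0.11748801]
w1 [[0.97601676 0.71600803]]
w2 [[-1.12401831  0.59085447]]
w3 [[-2.51671632 -0.25153786]]
top0 [[-0.21772318 -0.38165262]]
side0 [[-0.33158131  0.23294265]]
w3 287 0.11806275754706033 0.0007047934279212052
w2 150 0.11808448086590344 0.0009630749006980805
[0.6344 0.0126 0.0708]
[ 0.636  -0.0206  0.1171]
[ 0.6034  0.0601 -0.0008]
```

```bash
python3 plan.py .420 .290 .24 161 12; python3 -c "
from rig import sense; print(sense()['q'])"
```

```text
pos [ 0.6466 -0.1046  0.1615] ori [1.7988e+02 3.0000e-02 9.6130e+01] w 0.0852 t 21.2 F [ 0.4  0.2 -0.6]
dist 0.4618 rot [ 0.0016  0.0017 -1.1321]
[0.0347, -0.0152, -0.0066] [0.0001, 0.0001, -0.0943]
[0.036, -0.0119, -0.0066] [0.0001, 0.0001, -0.0943]
[0.037, -0.0085, -0.0066] [0.0001, 0.0001, -0.0943]
[0.0376, -0.0049, -0.0066] [0.0001, 0.0001, -0.0943]
[0.0379, -0.0014, -0.0066] [0.0001, 0.0001, -0.0943]
[0.0379, 0.0022, -0.0066] [0.0001, 0.0001, -0.0943]
[0.0375, 0.0057, -0.0066] [0.0001, 0.0001, -0.0943]
[0.0368, 0.0092, -0.0066] [0.0001, 0.0001, -0.0943]
[0.0357, 0.0127, -0.0066] [0.0001, 0.0001, -0.0943]
[0.0344, 0.016, -0.0065] [0.0001, 0.0001, -0.0943]
[0.0327, 0.0191, -0.0065] [0.0001, 0.0001, -0.0943]
[0.0308, 0.0221, -0.0065] [0.0001, 0.0001, -0.0943]
[ 26.25384924  32.79495048 -31.94587998  94.10201886  19.63459284
  58.64711388  -5.75346373]
```

```bash
python3 -m creep '{"slide":[[0.035,-0.015,-0.014],[0.036,-0.012,-0.014],[0.037,-0.0085,-0.014],[0.0375,-0.005,-0.014],[0.038,-0.0015,-0.014]],"rot":[[0,0,-0.094],[0,0,-0.094],[0,0,-0.094],[0,0,-0.094],[0,0,-0.094]]}' 0 |sed -n 2,3p
python3 -m creep '{"slide":[[0.038,0.002,0],[0.0375,0.0055,0],[0.037,0.009,0],[0.0355,0.0125,0],[0.0345,0.016,0]],"rot":[[0,0,-0.094],[0,0,-0.094],[0,0,-0.094],[0,0,-0.094],[0,0,-0.094]]}' 0 |sed -n 2,3p
python3 plan.py .420 .290 .22 161 2
```

```text
position: [0.5486, 0.061, 0.2292]
orientation: [-179.8, -0.0, 123.6]
position: [0.4456, 0.2326, 0.2318]
orientation: [180.0, 0.2, 151.9]
pos [0.4456 0.2326 0.2318] ori [179.99   0.19 151.95] w 0.0425 t 22.2 F [1.7 0.4 0.4]
dist 0.0639 rot [-0.0002  0.0034 -0.158 ]
[0.0248, 0.0193, 0.0058] [-0.0001, 0.0017, -0.079]
[0.0232, 0.0212, 0.0059] [-0.0001, 0.0017, -0.079]
```

```bash
python3 -m creep '{"slide":[[0.018,0.016,0.005],[0.016,0.016,0.005],[0.004,0.003,0],[0,0,0],[0,0,0]],"rot":[[0,0.002,-0.075],[0,0.001,-0.07],[0,0,0],[0,0,0],[0,0,0]]}' 0 |sed -n 2,3p
python3 - <<'E'
from h import *
p,d,K,T=snap("wrist","w8"); cv2.imwrite("pics/w8.png",p[:,:,::-1])
E
python3 plan.py .416 .3014 .1 161 2
```

```text
position: [0.4197, 0.2883, 0.2224]
orientation: [179.9, 0.0, 161.4]
pos [0.4199 0.288  0.2224] ori [1.7991e+02 2.0000e-02 1.6134e+02] w 0.0427 t 22.75 F [-0.   0.5 -0.4]
dist 0.1232 rot [0.0016 0.0004 0.0059]
[0.004, 0.0056, 0.0612] [0.0008, 0.0002, 0.0029]
[0.004, 0.0056, 0.0612] [0.0008, 0.0002, 0.0029]
```

View pics/w8.png

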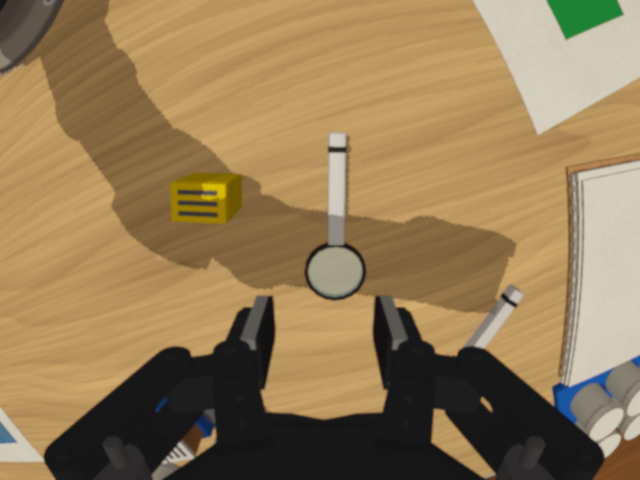

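The wrist view shows loupe A alone between the jaws' line, with its lens at (335,271) and tail at (338,133). Loupe B's tail is visible far off at (513,293).

```bash
python3 - <<'E'
from h import *
p,d,K,T=load("w8"); crop(p,290,120,390,310,3.1,"w8c")
hsv=cv2.cvtColor(p,cv2.COLOR_RGB2HSV); v=hsv[...,2]
m=(v<62).astype(np.uint8)*255; mm=np.zeros_like(m); mm[235:305,298:372]=m[235:305,298:372]
c=max(cv2.findContours(mm,cv2.RETR_EXTERNAL,cv2.CHAIN_APPROX_NONE)[0],key=cv2.contourArea)
P=plane(c.reshape(-1,2),K,T,.014,True)[:,:2]*1000; L=cv2.fitEllipse(P.astype(np.float32)); print("lens",L,cv2.minEnclosingCircle(P.astype(np.float32)))
w=((hsv[...,1]<40)&(v>100)).astype(np.uint8)*255; ww=np.zeros_like(w); ww[130:250,322:352]=w[130:250,322:352]
n,l,st,cc=cv2.connectedComponentsWithStats(ww); 
for k in range(1,n):
  if st[k,4]>60:
    ys,xs=np.where(l==k); Q=plane(np.c_[xs,ys],K,T,.018,True)[:,:2]*1000; r=cv2.minAreaRect(Q.astype(np.float32)); print(st[k],np.round(r[0],1),np.round(r[1],1),r[2])
tail=plane([(338,132.5)],K,T,.018,True)*1000; print("tail",tail)
E
```

```text
lens ((486.712158203125, 278.5050354003906), (59.169517517089844, 59.992286682128906), 86.20713806152344) ((486.2496032714844, 278.29034423828125), 31.290573120117188)
[329 133  17  15 235] [362.5 321.4] [14.7 13. ] 71.69194793701172
[ 328  152   18   93 1438] [415.2 303.1] [15.1 89.6] 70.7518310546875
tail [[356.12898354 324.49338859  18.        ]]
```

View pics/w8c.png

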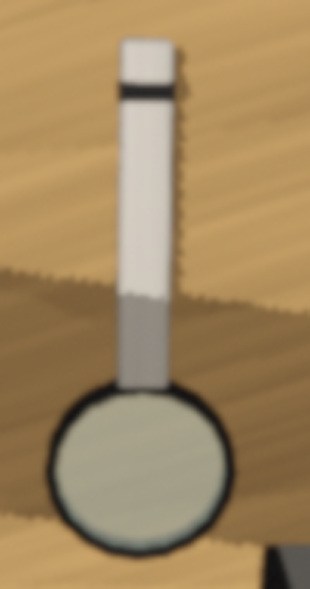

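```bash
python3 -m creep '{"slide":[[0.005,0.006,0.02],[0.003,0.004,0.035],[0.001,0.002,0.04],[0,0.001,0.04],[0,0,0.02]],"rot":[[0.001,0,0.006],[0.001,0,0.002],[0,0,0],[0,0,0],[0,0,0]]}' 0 |sed -n 2,3p
python3 plan.py .4155 .3025 .006 160.75 3
```

```text
position: [0.4248, 0.2995, 0.0664]
orientation: [179.7, 0.6, 159.9]
pos [0.4248 0.2995 0.0664] ori [179.73   0.58 159.85] w 0.043 t 23.25 F [-0.4  0.5  0.4]
dist 0.0612 rot [ 0.0046  0.0102 -0.0156]
[0.0035, -0.0002, 0.0201] [0.0015, 0.0034, -0.0052]
[0.0034, -0.0002, 0.0201] [0.0015, 0.0034, -0.0052]
[0.0033, -0.0001, 0.0201] [0.0015, 0.0034, -0.0052]
```

```bash
python3 -m creep '{"slide":[[0.006,0,0.005],[0.003,0,0.012],[0.001,0,0.012],[0.001,0,0.008],[0,0,0]],"rot":[[0.002,0.006,-0.009],[0.001,0.004,-0.005],[0,0,0],[0,0,0],[0,0,0]]}' 0 |sed -n 2,3p
python3 plan.py .4155 .3025 .006 160.75 3
```

```text
position: [0.4159, 0.3004, 0.0265]
orientation: [-180.0, -0.0, 160.3]
pos [0.4159 0.3004 0.0265] ori [-179.96   -0.    160.32] w 0.0427 t 23.75 F [-0.9 -0.5  0.5]
dist 0.0206 rot [-0.0006 -0.     -0.0074]
[0.0004, 0.0006, 0.0068] [-0.0002, -0.0, -0.0025]
[0.0004, 0.0006, 0.0068] [-0.0002, -0.0, -0.0025]
[0.0004, 0.0006, 0.0068] [-0.0002, -0.0, -0.0025]
```

```bash
python3 -m creep '{"slide":[[0.001,0.0015,0.004],[0.0005,0.0005,0.006],[0.0003,0,0.006],[0.0003,0,0.003],[0,0,0]],"rot":[[0,0,-0.005],[0,0,-0.003],[0,0,0],[0,0,0],[0,0,0]]}' 0 |sed -n 2,3p
python3 plan.py .4155 .3025 .004 160.75 3
```

```text
position: [0.4158, 0.3042, 0.0074]
orientation: [179.9, 0.1, 160.8]
pos [0.4158 0.3042 0.0074] ori [1.7988e+02 1.2000e-01 1.6081e+02] w 0.0425 t 24.25 F [ 0.3 -1.4 -0.1]
dist 0.0039 rot [0.0021 0.0021 0.0011]
[-0.0001, -0.0006, 0.0011] [0.0007, 0.0007, 0.0004]
[-0.0001, -0.0006, 0.0011] [0.0007, 0.0007, 0.0004]
[-0.0001, -0.0006, 0.0011] [0.0007, 0.0007, 0.0004]
```

```bash
python3 -m creep '{"slide":[[0,-0.001,0.0015],[0,-0.0006,0.001],[0,0,0.0005],[0,0,0],[0,0,0]],"rot":[[0.001,0.001,0],[0.001,0.001,0],[0,0,0],[0,0,0],[0,0,0]]}' 0 |sed -n 2,3p
python3 -m creep '{"slide":[[0,0,0],[0,0,0],[0,0,0],[0,0,0],[0,0,0]],"rot":[[0,0,0],[0,0,0],[0,0,0],[0,0,0],[0,0,0]]}' -1
```

```text
position: [0.4154, 0.3027, 0.0045]
orientation: [180.0, 0.0, 160.8]
time: 25.25
position: [0.4156, 0.3029, 0.0049]
orientation: [180.0, 0.0, 160.8]
force: [0.5, -0.3, -0.4]
width: 0.0142
```

```bash
python3 -m creep '{"slide":[[0,0,-0.01],[0,0,-0.025],[0,0,-0.04],[0,0,-0.045],[0,0,-0.045]],"rot":[[0,0,0],[0,0,0],[0,0,0],[0,0,0],[0,0,0]]}' -1
python3 -m creep '{"slide":[[0,0,-0.03],[0,0,-0.02],[0,0,0],[0,0,0],[0,0,0]],"rot":[[0,0,0],[0,0,0],[0,0,0],[0,0,0],[0,0,0]]}' -1 |sed -n 2,3p
python3 - <<'E'
from h import *
p,d,K,T=snap("wrist","w9"); cv2.imwrite("pics/w9.png",p[:,:,::-1])
E
python3 plan.py .5734 -.0508 .24 160.8 10
```

```text
time: 25.75
position: [0.4115, 0.2998, 0.171]
orientation: [-179.4, -0.5, 160.9]
force: [0.2, -0.8, -0.5]
width: 0.0141
position: [0.4125, 0.3022, 0.2307]
orientation: [-179.8, -0.1, 161.0]
pos [0.4123 0.3019 0.2303] ori [-1.7978e+02 -1.1000e-01  1.6103e+02] w 0.0142 t 26.3 F [ 0.1 -0.4 -0.6]
dist 0.3879 rot [-0.0039 -0.0019  0.0039]
[-0.0267, -0.0281, -0.0009] [-0.0004, -0.0002, 0.0004]
[-0.0267, -0.0281, -0.0009] [-0.0004, -0.0002, 0.0004]
[-0.0267, -0.0281, -0.0009] [-0.0004, -0.0002, 0.0004]
[-0.0267, -0.0281, -0.0009] [-0.0004, -0.0002, 0.0004]
[-0.0267, -0.0281, -0.0009] [-0.0004, -0.0002, 0.0004]
[-0.0268, -0.0281, -0.0009] [-0.0004, -0.0002, 0.0004]
[-0.0268, -0.0281, -0.0009] [-0.0004, -0.0002, 0.0004]
[-0.0268, -0.028, -0.001] [-0.0004, -0.0002, 0.0004]
[-0.0268, -0.028, -0.001] [-0.0004, -0.0002, 0.0004]
[-0.0268, -0.028, -0.001] [-0.0004, -0.0002, 0.0004]
```

View pics/w9.png

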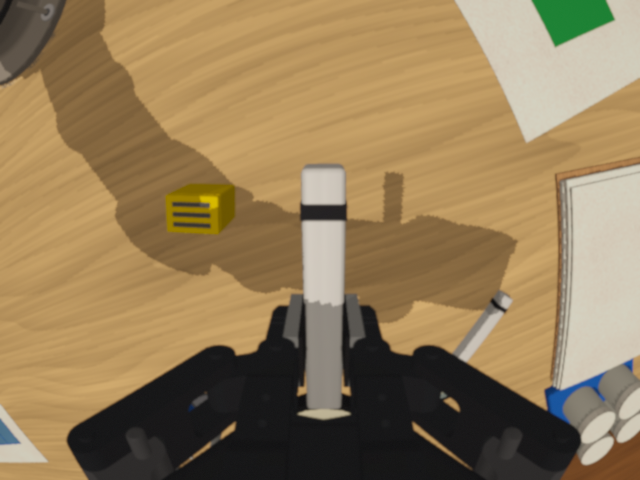

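```bash
python3 -m creep '{"slide":[[-0.015,-0.016,-0.005],[-0.024,-0.026,-0.003],[-0.027,-0.028,0],[-0.027,-0.028,0],[-0.027,-0.028,0]],"rot":[[-0.003,-0.001,0.003],[0,0,0],[0,0,0],[0,0,0],[0,0,0]]}' -1 |sed -n 2,3p
python3 -m creep '{"slide":[[-0.027,-0.028,0],[-0.027,-0.028,0],[-0.027,-0.028,0],[-0.02,-0.02,0],[-0.01,-0.01,0]],"rot":[[0,0,0],[0,0,0],[0,0,0],[0,0,0],[0,0,0]]}' -1 |sed -n 2,3p
python3 plan.py .5734 -.0508 .2 160.8 5
```

```text
position: [0.4812, 0.1441, 0.2333]
orientation: [-179.8, -0.6, 161.8]
position: [0.5505, -0.0104, 0.2253]
orientation: [-179.6, -1.2, 161.5]
pos [ 0.5505 -0.0104  0.2253] ori [-179.56   -1.24  161.48] w 0.0144 t 27.3 F [-0.8 -0.4 -0.9]
dist 0.0529 rot [-0.0078 -0.0215  0.012 ]
[-0.007, -0.0062, 0.0049] [-0.0016, -0.0043, 0.0024]
[-0.007, -0.0062, 0.005] [-0.0016, -0.0043, 0.0024]
[-0.007, -0.0062, 0.005] [-0.0016, -0.0043, 0.0024]
[-0.007, -0.0061, 0.005] [-0.0016, -0.0043, 0.0024]
[-0.007, -0.0061, 0.005] [-0.0016, -0.0043, 0.0024]
```

```bash
python3 -m creep '{"slide":[[-0.012,-0.01,0.003],[-0.012,-0.01,0.006],[-0.007,-0.006,0.01],[-0.002,-0.002,0.01],[0,0,0]],"rot":[[-0.003,-0.009,0.005],[-0.003,-0.008,0.004],[-0.001,-0.003,0.002],[0,0,0],[0,0,0]]}' -1 |sed -n 2,3p
python3 plan.py .5734 -.0508 .16 160.8 5
```

```text
position: [0.5723, -0.0482, 0.1906]
orientation: [180.0, -0.3, 160.9]
pos [ 0.5723 -0.0482  0.1906] ori [179.99  -0.29 160.93] w 0.0146 t 27.8 F [-0.1 -0.5 -1.1]
dist 0.0307 rot [ 0.0001 -0.0051  0.0023]
[-0.0004, -0.0004, 0.0061] [0.0, -0.001, 0.0005]
[-0.0004, -0.0004, 0.0061] [0.0, -0.001, 0.0005]
[-0.0004, -0.0004, 0.0061] [0.0, -0.001, 0.0005]
[-0.0004, -0.0004, 0.0061] [0.0, -0.001, 0.0005]
[-0.0004, -0.0004, 0.0061] [0.0, -0.001, 0.0005]
```

```bash
python3 -m creep '{"slide":[[-0.001,-0.001,0.006],[-0.001,-0.001,0.012],[0,0,0.015],[0,0,0.012],[0,0,0.005]],"rot":[[0,-0.003,0.001],[0,-0.002,0.001],[0,0,0],[0,0,0],[0,0,0]]}' -1 |sed -n 2,3p
python3 -m creep '{"slide":[[0,0,0],[0,0,0],[0,0,0],[0,0,0],[0,0,0]],"rot":[[0,0,0],[0,0,0],[0,0,0],[0,0,0],[0,0,0]]}' -1 |sed -n 2,3p
python3 plan.py .5734 -.0508 .1124 160.8 5
python3 - <<'E'
from h import *
p,d,K,T=snap("top","t10"); crop(p,290,170,430,290,5.5,"t10")
p,d,K,T=snap("side","s10"); crop(p,260,150,400,270,5.5,"s10")
E
```

```text
position: [0.573, -0.0475, 0.137]
orientation: [179.9, 0.0, 161.1]
position: [0.5732, -0.0471, 0.1368]
orientation: [179.9, 0.0, 161.1]
pos [ 0.5732 -0.0471  0.1368] ori [1.7992e+02 3.0000e-02 1.6111e+02] w 0.0144 t 28.8 F [-0.1 -0.  -1.7]
dist 0.0247 rot [0.0014 0.0005 0.0054]
[-0.0003, -0.0007, 0.0049] [0.0003, 0.0001, 0.0011]
[-0.0003, -0.0007, 0.0049] [0.0003, 0.0001, 0.0011]
[-0.0003, -0.0007, 0.0049] [0.0003, 0.0001, 0.0011]
[-0.0003, -0.0007, 0.0049] [0.0003, 0.0001, 0.0011]
[-0.0003, -0.0007, 0.0049] [0.0003, 0.0001, 0.0011]
```

View pics/t10.png

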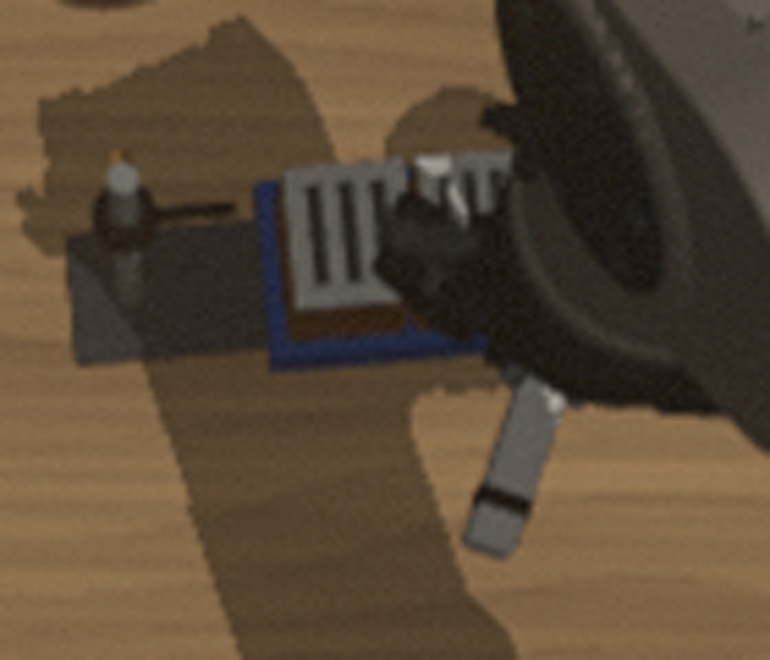

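View pics/s10.png

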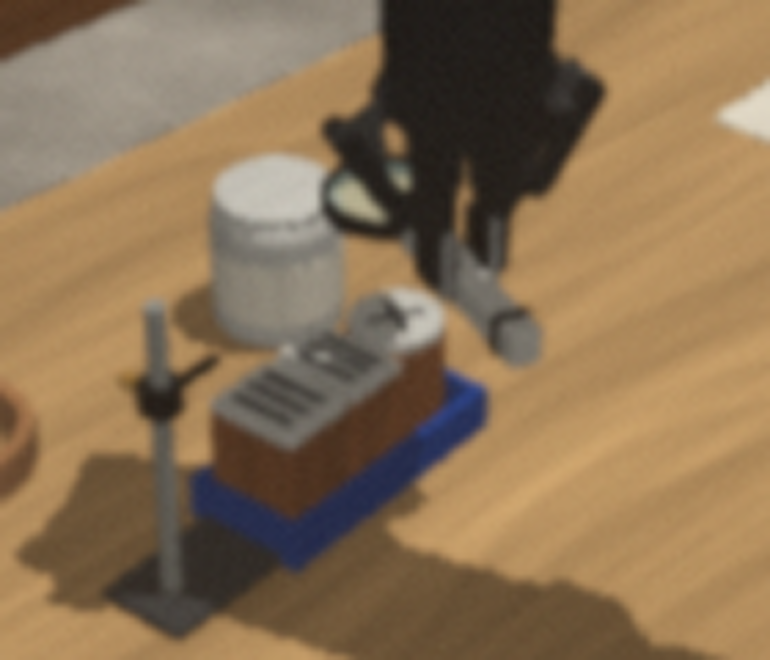

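```bash
python3 -m creep '{"slide":[[-0.001,-0.002,0.004],[-0.0005,-0.001,0.006],[0,-0.0005,0.006],[0,0,0.005],[0,0,0.002]],"rot":[[0.001,0,0.003],[0,0,0.002],[0,0,0],[0,0,0],[0,0,0]]}' -1 |sed -n 2,3p
python3 -m creep '{"slide":[[0,0,0],[0,0,0],[0,0,0],[0,0,0],[0,0,0]],"rot":[[0,0,0],[0,0,0],[0,0,0],[0,0,0],[0,0,0]]}' -1 |sed -n 2,3p
python3 - <<'E'
from h import *
s=sense(); print(s['position'],s['orientation'])
p,d,K,T=snap("wrist","w11"); cv2.imwrite("pics/w11.png",p[:,:,::-1])
tcp=s['position']
hsv=cv2.cvtColor(p,cv2.COLOR_RGB2HSV); w=((hsv[...,1]<45)&(hsv[...,2]>70)).astype(np.uint8)
# handle depth profile
for v in range(170,400,15):
    r=[(u,v) for u in range(312,336)]; uv=np.array(r); z=d[uv[:,1],uv[:,0]]; o,rr=rays(uv,K,T,True); zc=(rr@T[:3,:3].T)[:,2]; P=o+rr*(z/zc)[:,None]; print(v,np.median(P,0).round(4))
p,d,K,T=snap("side","s11"); crop(p,260,150,400,270,5.5,"s11")
E
python3 plan.py .5734 -.0508 .1124 160.8 1
```

```text
position: [0.5735, -0.0517, 0.1118]
orientation: [180.0, 0.0, 160.8]
position: [0.5735, -0.0514, 0.1116]
orientation: [180.0, 0.0, 160.8]
[ 0.57346504 -0.05136948  0.11160196] [1.79983311e+02 1.80036497e-02 1.60790797e+02]
170 [ 0.5144 -0.0303  0.1228]
185 [ 0.5194 -0.0321  0.1229]
200 [ 0.5244 -0.0338  0.1231]
215 [ 0.5297 -0.0356  0.1234]
230 [ 0.535  -0.0375  0.1229]
245 [ 0.5404 -0.0394  0.1227]
260 [ 0.546  -0.0413  0.1229]
275 [ 0.5519 -0.0434  0.1231]
290 [ 0.5576 -0.0453  0.1231]
305 [ 0.5638 -0.0476  0.1231]
320 [ 0.5701 -0.0497  0.1233]
335 [ 0.5771 -0.0523  0.1231]
350 [ 0.5841 -0.0546  0.123 ]
365 [ 0.5915 -0.0572  0.1229]
380 [ 0.5996 -0.0601  0.1231]
395 [ 0.608  -0.0628  0.1232]
pos [ 0.5735 -0.0514  0.1116] ori [1.7999e+02 2.0000e-02 1.6079e+02] w 0.0145 t 30.0 F [ 0.1  0.2 -0.6]
dist 0.001 rot [ 0.0002  0.0003 -0.0002]
[0.0002, 0.0005, -0.0008] [0.0002, 0.0003, -0.0002]
```

View pics/w11.png

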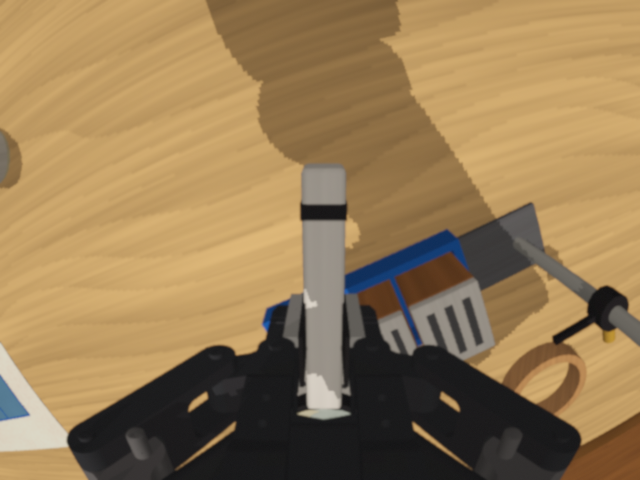

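View pics/s11.png

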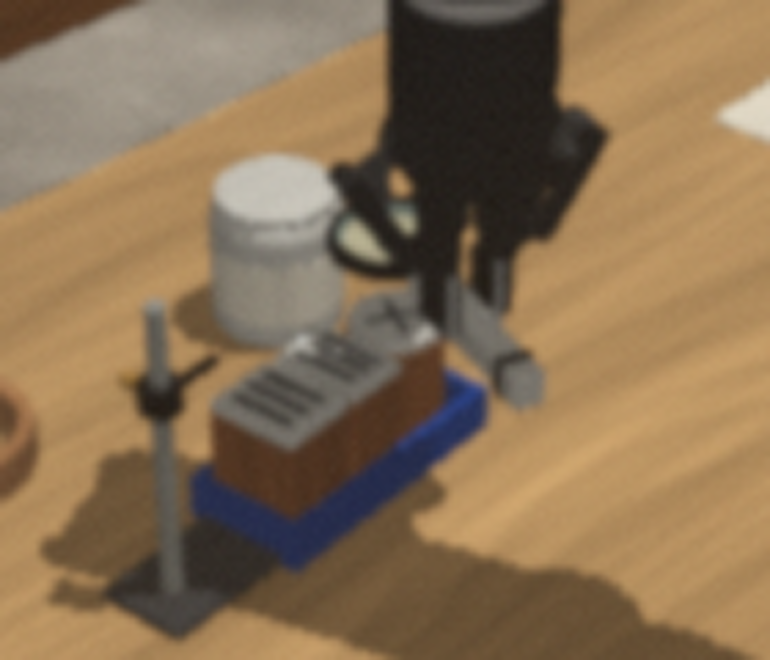

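```bash
python3 - <<'E'
from h import *
p,d,K,T=load("w11"); crop(p,530,270,640,370,6,"w11p")
uv=np.array([(u,v) for u in range(555,592) for v in range(312,345) if p[v,u].max()<45]); z=d[uv[:,1],uv[:,0]]; o,r=rays(uv,K,T,True); zc=(r@T[:3,:3].T)[:,2]; P=o+r*(z/zc)[:,None]; H=P[(P[:,2]>.1)&(P[:,2]<.14)]; print(len(H),np.percentile(H[:,2],[5,25,50,75,95]))
for zz in (.123,.1247):
  t=plane([(324,165)],K,T,zz,True)[0]; b=np.radians(-19.2); print("tail",t.round(4),"lens est",(t[:2]+.141*np.array([np.cos(b),np.sin(b)])).round(4))
# edges of handle vs TCP
for v in (190,250,330): 
  row=p[v,290:360].astype(int).max(1); print(v,row.tolist()[5:62])
E
```

```text
304 [0.11536611 0.11657076 0.11753763 0.11804256 0.11866207]
tail [ 0.5128 -0.0295  0.123 ] lens est [ 0.6459 -0.0759]
tail [ 0.5126 -0.0295  0.1247] lens est [ 0.6458 -0.0759]
190 [199, 198, 198, 198, 196, 187, 166, 145, 140, 143, 147, 150, 152, 153, 154, 154, 153, 153, 153, 152, 152, 152, 152, 152, 152, 152, 153, 154, 155, 155, 155, 154, 154, 154, 154, 154, 154, 154, 154, 153, 153, 152, 152, 151, 152, 151, 149, 146, 142, 138, 137, 145, 151, 153, 153, 153, 153]
250 [212, 212, 211, 211, 211, 208, 197, 173, 148, 141, 144, 149, 152, 154, 154, 154, 155, 154, 154, 153, 153, 153, 153, 153, 153, 153, 154, 154, 155, 155, 155, 155, 154, 154, 154, 154, 154, 154, 153, 154, 153, 152, 152, 152, 152, 151, 149, 145, 139, 133, 135, 140, 140, 140, 139, 138, 138]
330 [97, 96, 90, 72, 46, 28, 23, 23, 22, 34, 67, 109, 138, 148, 152, 154, 154, 154, 154, 154, 153, 153, 153, 153, 152, 153, 153, 153, 154, 154, 154, 154, 154, 153, 154, 153, 153, 152, 153, 152, 152, 152, 152, 151, 148, 139, 115, 74, 35, 23, 23, 23, 26, 40, 66, 86, 94]
```

View pics/w11p.png

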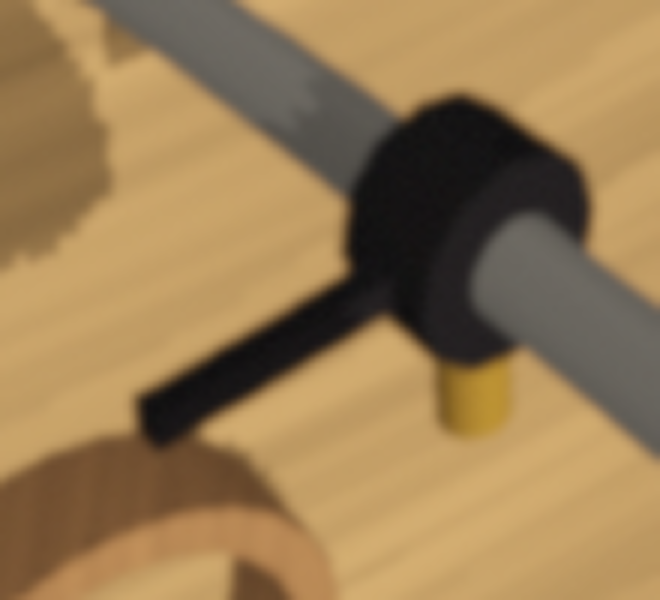

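```bash
python3 - <<'E'
from h import *
p,d,K,T=load("s11"); q=p.copy()
t=np.linspace(0,2*np.pi,120); 
big=cv2.resize(p[160:240,290:380],None,fx=8,fy=8,interpolation=cv2.INTER_CUBIC)
for z,r,c in ((.1207,.032,(255,0,0)),(.1107,.032,(0,255,0))):
    C=np.c_[.6443+r*np.cos(t),-.0761+r*np.sin(t),np.full(120,z)]; uv=proj(C,K,T); print(z,"left",uv[uv[:,0].argmin()].round(1),"top",uv[uv[:,1].argmin()].round(1),"bottom",uv[uv[:,1].argmax()].round(1))
    for u in uv: cv2.circle(big,tuple(int(a) for a in (u-[290,160]+.5)*8),1,c,-1)
cv2.imwrite("pics/s11o.png",big[:,:,::-1])
# calibration control: round block face centre cross, post top
print("cross pred",proj([.644,-.0755,.071],K,T),"post top pred",proj([.6235,.0905,.166],K,T))
E
```

```text
0.1207 left [319.6 191.8] top [331.7 185.4] bottom [331.9 198.4]
0.1107 left [319.6 194.9] top [331.7 188.5] bottom [331.9 201.6]
cross pred [[331.46913965 207.3355022 ]] post top pred [[288.20666659 205.76958697]]
```

View pics/s11o.png

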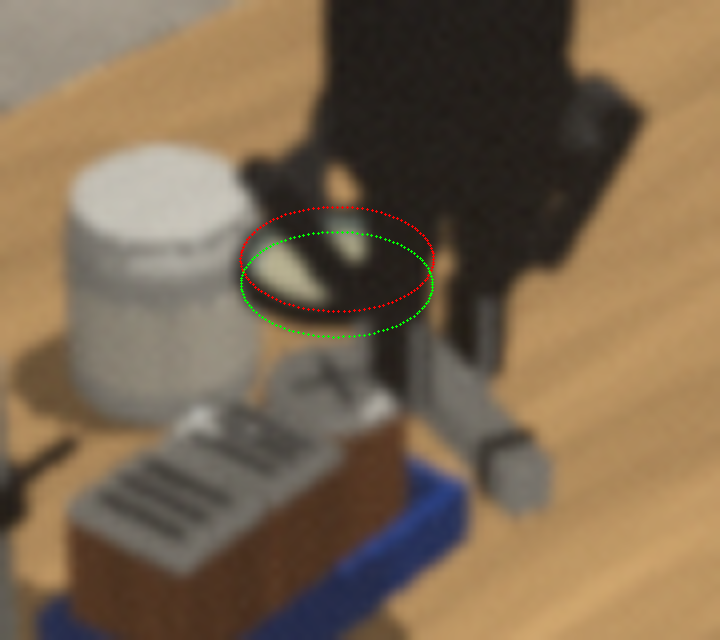

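```bash
python3 -m creep '{"slide":[[0,-0.0005,-0.0005],[0,0,-0.0005],[0,0,0],[0,0,0],[0,0,0]],"rot":[[0,0,0],[0,0,0],[0,0,0],[0,0,0],[0,0,0]]}' -1 
python3 -m creep '{"slide":[[0,0,0],[0,0,0],[0,0,0],[0,0,0],[0,0,0]],"rot":[[0,0,0],[0,0,0],[0,0,0],[0,0,0],[0,0,0]]}' -1 
python3 plan.py .5734 -.0508 .1124 160.8 1
```

```text
time: 30.5
position: [0.5734, -0.052, 0.1129]
orientation: [180.0, 0.0, 160.8]
force: [0.6, -0.2, -0.7]
width: 0.0142
time: 31.0
position: [0.5733, -0.0519, 0.1128]
orientation: [180.0, 0.0, 160.8]
force: [-0.7, -0.1, -1.6]
width: 0.0145
pos [ 0.5733 -0.0519  0.1128] ori [1.7999e+02 3.0000e-02 1.6079e+02] w 0.0145 t 31.0 F [-0.7 -0.1 -1.6]
dist 0.0012 rot [ 0.0002  0.0005 -0.0002]
[0.0003, 0.0011, 0.0004] [0.0002, 0.0005, -0.0002]
```

```bash
python3 -m creep '{"slide":[[0.0003,0.001,0],[0,0.0004,0],[0,0,0],[0,0,0],[0,0,0]],"rot":[[0,0,0],[0,0,0],[0,0,0],[0,0,0],[0,0,0]]}' -1 >/dev/null
python3 -m creep '{"slide":[[0,0,0],[0,0,0],[0,0,0],[0,0,0],[0,0,0]],"rot":[[0,0,0],[0,0,0],[0,0,0],[0,0,0],[0,0,0]]}' -1 
python3 - <<'E'
from h import *
s=sense(); print(s['position'],s['orientation'],np.abs(s['dq']).max())
p,d,K,T=snap("side","s12"); crop(p,250,150,390,270,5.5,"s12")
p,d,K,T=snap("wrist","w12"); crop(p,200,120,640,440,1.8,"w12")
E
```

```text
time: 32.0
position: [0.5735, -0.0504, 0.1128]
orientation: [180.0, 0.0, 160.8]
force: [0.8, 0.3, -0.8]
width: 0.0145
[ 0.57354667 -0.0504055   0.11282751] [1.79985397e+02 3.22468704e-02 1.60786171e+02] 0.142353987944192
```

View pics/s12.png

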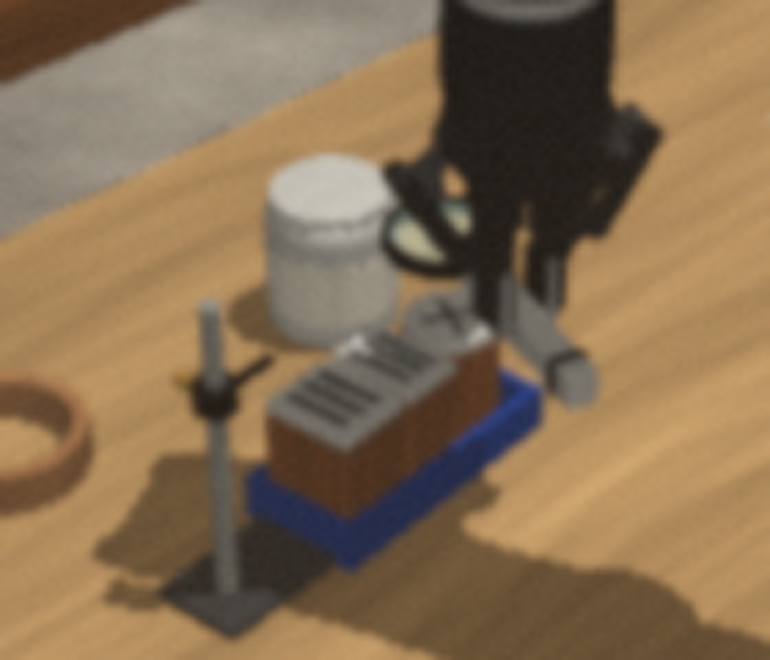

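View pics/w12.png

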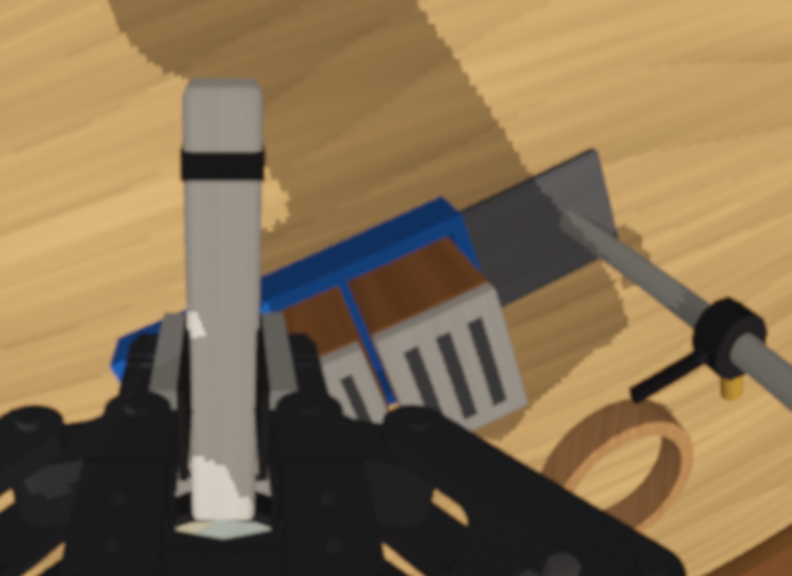

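The side view shows the lens rim over the round block, clear of the blocks and can. The wrist view shows the handle level and the pointer at its original place.

```bash
python3 -c "
from rig import job_done,sense
print(job_done()); print(sense()['time'],sense()['position'])"
```

```text
the job is handed in; nothing more can be done
None
the job is handed in; nothing more can be done
```

The job is handed in at about 32 s. The narrow and round blocks stand upright in the tray beside the wide one, and the gripper is holding loupe A level over the round block.

- **Blocks:** both were lowered until contact stopped them. Afterwards their tops looked level with the wide block in the wrist and side views.
- **Lens position:** from the arm's pose the lens is at about (0.644, −0.075), within 1 mm of the round block's measured centre. The gripper and arm hid the lens from the top and wrist views. The visible left edge of the rim in the side view matched the position worked out from the arm's pose.
- **Lens height:** about 0.117 m from the arm's pose, with the pointer's mid-height taken as about 0.1165 m.
- **Disagreements:** the first top and side estimate put the pointer at 0.1185 m, but the same views put the post top about 2 mm high. Wrist triangulation gave 0.1154 m. Wrist depth put the loupe about 1.5 mm lower than the arm's pose did. I went with the arm's pose, because the same depth reading was about 1 mm low on a held block.
- **Level and clearance:** the tool tilt was under 0.1°, and the handle depth was flat along its length before a last shift of about 1 mm each way. Nothing appeared to touch the loupe except the gripper. The pointer, can and tape roll looked unmoved in the last pictures. The ink jar was not in those pictures, but the arm never went near it.

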